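# Find the stopper that rocks in its bottle neck and swap it for the spare

## Task

One of the four stoppered bottles in the steel tray was closed with a stopper too thin for its neck. Rock the stoppers from side to side where they sit, each as far as it goes without forcing it against the glass, until you feel which one has play. Take that one out and stand it in the empty hole of the wooden stopper stand, then fit the spare stopper fully home in the open neck; leave the stoppers that fit, and everything else on the bench, as they are.

Things in the scene. Friction and masses are not known exactly. Their poses are not given: they have to be found in the camera images.
- tray: Stainless steel bottle tray, 196 x 196 mm, walls 36 mm high, fixed; in it four fixed amber 250 ml reagent bottles 70 mm in diameter, centres 95 mm apart in a 2 x 2 square. Origin: centre of the tray's underside, on the bench. Neck rims 144 mm above the bench; each neck 39 mm across outside, with a round bore of 25 mm, 39 mm deep.
- neck_1 (a point): Centre of the mouth of a bottle neck at rim height; a seated stopper's origin lies here, its flange on the rim. Bore 25 mm. A stopper that fits is held fast: it gives under 1 mm each way, also upwards, then force climbs steeply. The thin one slides about 2.5 mm each way almost freely, and lifts straight out.
- neck_2 (a point): Centre of the mouth of a bottle neck at rim height; a seated stopper's origin lies here, its flange on the rim. Bore 25 mm. A stopper that fits is held fast: it gives under 1 mm each way, also upwards, then force climbs steeply. The thin one slides about 2.5 mm each way almost freely, and lifts straight out.
- neck_3 (a point): Centre of the mouth of a bottle neck at rim height; a seated stopper's origin lies here, its flange on the rim. Bore 25 mm. A stopper that fits is held fast: it gives under 1 mm each way, also upwards, then force climbs steeply. The thin one slides about 2.5 mm each way almost freely, and lifts straight out.
- neck_4 (a point): Centre of the mouth of a bottle neck at rim height; a seated stopper's origin lies here, its flange on the rim. Bore 25 mm. A stopper that fits is held fast: it gives under 1 mm each way, also upwards, then force climbs steeply. The thin one slides about 2.5 mm each way almost freely, and lifts straight out.
- stopper_1: White stopper, starts seated in a bottle (which one varies). Origin: centre of the flange's underside; z up. Flange 36 mm across, z 0 to 5 mm; on it an upright flat grip 12 mm thick (its x), 32 mm wide (its y), z 5 to 40 mm. Round stem below, 34 mm long. About 40 g. Three of the four stems fit; one is only 20 mm thick, its last 7 mm tapered, unseen while seated.
- stopper_2: White stopper, starts seated in a bottle (which one varies). Origin: centre of the flange's underside; z up. Flange 36 mm across, z 0 to 5 mm; on it an upright flat grip 12 mm thick (its x), 32 mm wide (its y), z 5 to 40 mm. Round stem below, 34 mm long. About 40 g. Three of the four stems fit; one is only 20 mm thick, its last 7 mm tapered, unseen while seated.
- stopper_3: White stopper, starts seated in a bottle (which one varies). Origin: centre of the flange's underside; z up. Flange 36 mm across, z 0 to 5 mm; on it an upright flat grip 12 mm thick (its x), 32 mm wide (its y), z 5 to 40 mm. Round stem below, 34 mm long. About 40 g. Three of the four stems fit; one is only 20 mm thick, its last 7 mm tapered, unseen while seated.
- stopper_4: White stopper, starts seated in a bottle (which one varies). Origin: centre of the flange's underside; z up. Flange 36 mm across, z 0 to 5 mm; on it an upright flat grip 12 mm thick (its x), 32 mm wide (its y), z 5 to 40 mm. Round stem below, 34 mm long. About 40 g. Three of the four stems fit; one is only 20 mm thick, its last 7 mm tapered, unseen while seated.
- stand: Low wooden stopper stand, a block 70 x 150 x 50 mm, fixed to the bench, with two round holes 30 mm across and 40 mm deep, 76 mm apart along its y. Origin: centre of its underside. Hole 0 (its -y end) holds the spare stopper at the start, hole 1 is empty.
- stand_hole0 (a point): Centre of the mouth of the hole that holds the spare at the start, on the stand's top face, 50 mm above the bench.
- stand_hole1 (a point): Centre of the mouth of the empty hole, on the stand's top face, 50 mm above the bench. A stopper put in rests with its flange on the top face, its origin at this height.
- spare: The spare stopper, standing in the stand. Same shape, size, origin and axes as the others; its 34 mm long stem is 24 mm thick, the last 7 mm tapering to 18 mm as a lead-in. It slips into a 25 mm neck by its own weight and its flange comes to rest on the rim; it does not stick.
- wash_bottle: Bystander: white plastic wash bottle 66 mm in diameter, with a bent spout, 195 mm tall. Origin: centre of its underside.
- beaker: Bystander: glass beaker 68 mm across, 90 mm tall. Origin: centre of its underside.
- dropper_bottle: Bystander: small amber dropper bottle 43 mm across with a red bulb, 115 mm tall. Origin: centre of its underside.
There are look-alikes about, which are no part of the job. What is shaped like the stopper_3 but blue or pink is not meant.

How it is judged:
On the way, in this order (a step that is already met when the one before it is completed fails the run):
1. the loose stopper, still seated in its neck, is shifted sideways by the fingers to its play (more than 1.6 mm off its centre) ((((horizontal distance between stopper_1 and neck_1 between 0.0016 and 0.006 m or horizontal distance between stopper_1 and neck_2 between 0.0016 and 0.006 m or horizontal distance between stopper_1 and neck_3 between 0.0016 and 0.006 m or horizontal distance between stopper_1 and neck_4 between 0.0016 and 0.006 m) and z of stopper_1 in the frame of tray between 0.141 and 0.147 m and contact force between the fingers and stopper_1 above 0.5 N) or ((horizontal distance between stopper_2 and neck_1 between 0.0016 and 0.006 m or horizontal distance between stopper_2 and neck_2 between 0.0016 and 0.006 m or horizontal distance between stopper_2 and neck_3 between 0.0016 and 0.006 m or horizontal distance between stopper_2 and neck_4 between 0.0016 and 0.006 m) and z of stopper_2 in the frame of tray between 0.141 and 0.147 m and contact force between the fingers and stopper_2 above 0.5 N) or ((horizontal distance between stopper_3 and neck_1 between 0.0016 and 0.006 m or horizontal distance between stopper_3 and neck_2 between 0.0016 and 0.006 m or horizontal distance between stopper_3 and neck_3 between 0.0016 and 0.006 m or horizontal distance between stopper_3 and neck_4 between 0.0016 and 0.006 m) and z of stopper_3 in the frame of tray between 0.141 and 0.147 m and contact force between the fingers and stopper_3 above 0.5 N) or ((horizontal distance between stopper_4 and neck_1 between 0.0016 and 0.006 m or horizontal distance between stopper_4 and neck_2 between 0.0016 and 0.006 m or horizontal distance between stopper_4 and neck_3 between 0.0016 and 0.006 m or horizontal distance between stopper_4 and neck_4 between 0.0016 and 0.006 m) and z of stopper_4 in the frame of tray between 0.141 and 0.147 m and contact force between the fingers and stopper_4 above 0.5 N))), for 0.05 s.
2. the loose stopper stands in the stand's empty hole, let go ((((horizontal distance between stopper_1 and stand_hole1 below 0.007 m and z of stopper_1 in the frame of stand_hole1 between -0.003 and 0.003 m and angle between stopper_1's own z axis and vertical below 0.08 rad) and contact force between the fingers and stopper_1 below 0.1 N) or ((horizontal distance between stopper_2 and stand_hole1 below 0.007 m and z of stopper_2 in the frame of stand_hole1 between -0.003 and 0.003 m and angle between stopper_2's own z axis and vertical below 0.08 rad) and contact force between the fingers and stopper_2 below 0.1 N) or ((horizontal distance between stopper_3 and stand_hole1 below 0.007 m and z of stopper_3 in the frame of stand_hole1 between -0.003 and 0.003 m and angle between stopper_3's own z axis and vertical below 0.08 rad) and contact force between the fingers and stopper_3 below 0.1 N) or ((horizontal distance between stopper_4 and stand_hole1 below 0.007 m and z of stopper_4 in the frame of stand_hole1 between -0.003 and 0.003 m and angle between stopper_4's own z axis and vertical below 0.08 rad) and contact force between the fingers and stopper_4 below 0.1 N))), for 0.2 s.
At the end, for the whole second after the job is handed in: The loose stopper stands upright in the stand's other hole (within 7 mm of its centre, flange within 3 mm of the top); the spare sits upright in the open neck (within 3 mm, flange at most 2 mm above the rim); the three that fit are still so seated; all stoppers are at rest ((((horizontal distance between stopper_1 and stand_hole1 below 0.007 m and z of stopper_1 in the frame of stand_hole1 between -0.003 and 0.003 m and angle between stopper_1's own z axis and vertical below 0.08 rad) and ((horizontal distance between stopper_2 and neck_1 below 0.003 m or horizontal distance between stopper_2 and neck_2 below 0.003 m or horizontal distance between stopper_2 and neck_3 below 0.003 m or horizontal distance between stopper_2 and neck_4 below 0.003 m) and z of stopper_2 in the frame of tray between 0.141 and 0.146 m and angle between stopper_2's own z axis and vertical below 0.06 rad) and ((horizontal distance between stopper_3 and neck_1 below 0.003 m or horizontal distance between stopper_3 and neck_2 below 0.003 m or horizontal distance between stopper_3 and neck_3 below 0.003 m or horizontal distance between stopper_3 and neck_4 below 0.003 m) and z of stopper_3 in the frame of tray between 0.141 and 0.146 m and angle between stopper_3's own z axis and vertical below 0.06 rad) and ((horizontal distance between stopper_4 and neck_1 below 0.003 m or horizontal distance between stopper_4 and neck_2 below 0.003 m or horizontal distance between stopper_4 and neck_3 below 0.003 m or horizontal distance between stopper_4 and neck_4 below 0.003 m) and z of stopper_4 in the frame of tray between 0.141 and 0.146 m and angle between stopper_4's own z axis and vertical below 0.06 rad)) or ((horizontal distance between stopper_2 and stand_hole1 below 0.007 m and z of stopper_2 in the frame of stand_hole1 between -0.003 and 0.003 m and angle between stopper_2's own z axis and vertical below 0.08 rad) and ((horizontal distance between stopper_1 and neck_1 below 0.003 m or horizontal distance between stopper_1 and neck_2 below 0.003 m or horizontal distance between stopper_1 and neck_3 below 0.003 m or horizontal distance between stopper_1 and neck_4 below 0.003 m) and z of stopper_1 in the frame of tray between 0.141 and 0.146 m and angle between stopper_1's own z axis and vertical below 0.06 rad) and ((horizontal distance between stopper_3 and neck_1 below 0.003 m or horizontal distance between stopper_3 and neck_2 below 0.003 m or horizontal distance between stopper_3 and neck_3 below 0.003 m or horizontal distance between stopper_3 and neck_4 below 0.003 m) and z of stopper_3 in the frame of tray between 0.141 and 0.146 m and angle between stopper_3's own z axis and vertical below 0.06 rad) and ((horizontal distance between stopper_4 and neck_1 below 0.003 m or horizontal distance between stopper_4 and neck_2 below 0.003 m or horizontal distance between stopper_4 and neck_3 below 0.003 m or horizontal distance between stopper_4 and neck_4 below 0.003 m) and z of stopper_4 in the frame of tray between 0.141 and 0.146 m and angle between stopper_4's own z axis and vertical below 0.06 rad)) or ((horizontal distance between stopper_3 and stand_hole1 below 0.007 m and z of stopper_3 in the frame of stand_hole1 between -0.003 and 0.003 m and angle between stopper_3's own z axis and vertical below 0.08 rad) and ((horizontal distance between stopper_1 and neck_1 below 0.003 m or horizontal distance between stopper_1 and neck_2 below 0.003 m or horizontal distance between stopper_1 and neck_3 below 0.003 m or horizontal distance between stopper_1 and neck_4 below 0.003 m) and z of stopper_1 in the frame of tray between 0.141 and 0.146 m and angle between stopper_1's own z axis and vertical below 0.06 rad) and ((horizontal distance between stopper_2 and neck_1 below 0.003 m or horizontal distance between stopper_2 and neck_2 below 0.003 m or horizontal distance between stopper_2 and neck_3 below 0.003 m or horizontal distance between stopper_2 and neck_4 below 0.003 m) and z of stopper_2 in the frame of tray between 0.141 and 0.146 m and angle between stopper_2's own z axis and vertical below 0.06 rad) and ((horizontal distance between stopper_4 and neck_1 below 0.003 m or horizontal distance between stopper_4 and neck_2 below 0.003 m or horizontal distance between stopper_4 and neck_3 below 0.003 m or horizontal distance between stopper_4 and neck_4 below 0.003 m) and z of stopper_4 in the frame of tray between 0.141 and 0.146 m and angle between stopper_4's own z axis and vertical below 0.06 rad)) or ((horizontal distance between stopper_4 and stand_hole1 below 0.007 m and z of stopper_4 in the frame of stand_hole1 between -0.003 and 0.003 m and angle between stopper_4's own z axis and vertical below 0.08 rad) and ((horizontal distance between stopper_1 and neck_1 below 0.003 m or horizontal distance between stopper_1 and neck_2 below 0.003 m or horizontal distance between stopper_1 and neck_3 below 0.003 m or horizontal distance between stopper_1 and neck_4 below 0.003 m) and z of stopper_1 in the frame of tray between 0.141 and 0.146 m and angle between stopper_1's own z axis and vertical below 0.06 rad) and ((horizontal distance between stopper_2 and neck_1 below 0.003 m or horizontal distance between stopper_2 and neck_2 below 0.003 m or horizontal distance between stopper_2 and neck_3 below 0.003 m or horizontal distance between stopper_2 and neck_4 below 0.003 m) and z of stopper_2 in the frame of tray between 0.141 and 0.146 m and angle between stopper_2's own z axis and vertical below 0.06 rad) and ((horizontal distance between stopper_3 and neck_1 below 0.003 m or horizontal distance between stopper_3 and neck_2 below 0.003 m or horizontal distance between stopper_3 and neck_3 below 0.003 m or horizontal distance between stopper_3 and neck_4 below 0.003 m) and z of stopper_3 in the frame of tray between 0.141 and 0.146 m and angle between stopper_3's own z axis and vertical below 0.06 rad))) and (horizontal distance between spare and neck_1 below 0.003 m or horizontal distance between spare and neck_2 below 0.003 m or horizontal distance between spare and neck_3 below 0.003 m or horizontal distance between spare and neck_4 below 0.003 m) and z of spare in the frame of tray between 0.141 and 0.146 m and angle between spare's own z axis and vertical below 0.06 rad and linear speed of each of stopper_1, stopper_2, stopper_3, stopper_4, spare below 0.01 m/s); the robot touches nothing.
It fails at once if one of the four stoppers is rocked, pulled or levered against its bottle with more than 30 N (contact force between any of stopper_1, stopper_2, stopper_3, stopper_4 and tray above 30 N).
It fails at once if the spare is jammed into or against a bottle with more than 60 N (contact force between spare and tray above 60 N).
It fails at once if the gripper or arm presses on the bottles or the tray with more than 25 N (contact force between the arm and tray above 25 N).
It fails at once if a bystander is moved more than 20 mm (distance of any of wash_bottle, beaker, dropper_bottle from where it was at the start of the episode above 0.02 m).
It also fails if it takes over 72 s, if anything falls off the work surface, if the arm or the gripper's body presses on something with over 40 N, if the wrist force passes 120 N, or if a joint passes its speed limit or range.

## Robot

A 6-joint arm with a two-finger parallel gripper is mounted at the origin on the work surface. World frame = base frame: x ahead of the robot, y to its left, z up, the work surface at z = 0. Lengths are in m, angles in rad, forces in N, time in s.
With the tool pointing down it reaches from about 0.3 to 0.775 m from the base axis. Payload 14.6 kg.
Tool frame: the origin (TCP) lies between the finger pads; the fingertips stand 14 mm ahead of it and the grasp point (between the pads) lies 5 mm behind it; z points along the fingers, y is the line along which they close (so a half turn about z gives the same grasp; the last joint's range is limited). The gripper opens to 94 mm and grips with 3 to 60 N. Pads are 16 mm wide; open, the fingers measure 119 mm over their backs; the gripper's body (75 mm by 177 mm) begins 78 mm behind the grasp point.
Start: joints at [1.163, 0.3, 1.521, -0, 1.321, -0.067], TCP at [0.184, 0.518, 0.193] pointing down, gripper open.
Joint ranges: [-3.03, 3.03], [-0.79, 2.21], [0.23, 2.52], [-1.04, 4.18], [0, 3.07], [-2.55, 2.55]. Speed limits (rad/s): [2.22, 2.22, 2.57, 3.14, 3.14, 3.14].

## Interface

Orientations are given as [roll, pitch, yaw] about the fixed x, y, z axes, in that order (R = Rz(yaw) Ry(pitch) Rx(roll)).
In Python, from station import ctrl gives the robot as it stands. The module is installed in compiled form; this text tells all that it offers.
- The arm moves only by the tool move_arm, never from a script. Its argument "targets" is a list of rows, each a list of 7 numbers: the opening, from -1 (shut) to 1 (fully open), then the shift along the tool's x, y, z in units of 50 mm (1.0 is 50 mm), then the turn, a rotation vector about the tool's x, y, z in rad. A call has 1 to 12 rows; each row is the pose to reach, as a shift and turn from the pose commanded when the call began, along the tool's axes at that moment; what a row does not reach only later rows make up. A row lasts 1/10 s, in which the tool goes at most 50 mm and 8.59 degrees, less where a joint would pass 70% of its speed; a pose out of reach is approached as far as the arm can. A call with a gripper value outside its range is refused whole. The fingers move at their own pace and stop on an object; "grip_force" is the grip in N (left out, the last holds). Time passes only in rows, so rows that repeat a pose let the fingers close. It gives the time, the measured TCP pose, the force, the opening and the grip force at its end, in the units of the state.
- ctrl.get_obs(): the state, without advancing time (a new reading comes with each control period).
- ctrl.camera(name): name is "side" or "top"; returns (picture, depth): 384x512x3 uint8, red, green, blue; 384x512 float32, m along the optical axis (not along the pixel's ray), 0 where there is no reading.
- ctrl.camera_params(name): a dict with "intrinsics" (3x3 intrinsics, pixels), "k1" (the pictures are not rectified: a ray, as slopes to the right and down, at radius r is drawn at 1 + k1 r^2 times it, then the intrinsics apply), "rvec" (rotation vector, rad) and "tvec" (3), from world to camera coordinates, as OpenCV has them. Camera axes: x right, y down, z forward; pixel columns grow to the right and rows downward; lengths in m; the calibration is good to about 2 mm. A picture is of the moment at which its call begins. camera_params takes no time and is no camera call.
- ctrl.hand_in(): hands the job in; it is judged then, once.
Trained networks look in the newest picture that a camera, given by its name, has taken for a name from the list of things; names that differ only in an ending like _2 or _b are one class to them, and where a whole thing is asked for, a point or a joint stands for the part that bears it (a point fixed in the world has none). Each returns a list of dicts, best first, with "score" (0 to 1); they miss things now and then, are a little off and sometimes report something else, mostly with a low value. They report only what shows in the picture. A call takes as long as a camera call. They do not tell look-alikes from the thing itself.
- ctrl.cut_out(camera, target): "region" (384x512 bool, what is visible of it) and "point" ([column, row] in pixels, amid what is visible of it).
- ctrl.tip_of(camera, target): "point" ([column, row] in pixels: a listed point, or the origin of a listed thing).
The state is a dict: "time_s": time; "qpos": joint angles; "joint_vel": joint speeds; "tau": joint torques, N m; "ee_pos": TCP position; "eef_rot": TCP orientation; "force": force on the tool from outside, world axes, zero at the start; "moment": the same for the moment, N m; "grip_width": finger opening in m; "grip_force": force on a finger pad.
Only numpy, scipy, OpenCV 4.12 (cv2) and the standard library are available. Lean on these libraries where they do the work, as an engineer would, in place of code of your own. Each camera call takes 0.05 s, during which the arm holds its last target. There are 200 camera calls.

## Working session

There is one attempt and no reset: what is moved stays moved. The work goes in short steps, Python scripts to look and compute and a tool call to move; the robot and the scene stay as the last step left them, time stands still between calls to the robot, and variables do not carry over. Pictures are saved under pics/ and viewed, at most 10 in all, crops included, and the job is handed in when it is done.

Besides the shell and the picture viewer there is one more tool, called after "Call:" as a command line: name --pt "numbers of a row" for each row, then --argument value for the rest. move_arm: Moves the arm, as the interface text tells. Its arguments: {"type":"object","properties":{"targets":{"type":"array"},"grip_force":{"type":"number"}},"required":["targets"]}

```bash
mkdir -p pics
cat > h.py <<'E'
import numpy as np, cv2
from station import ctrl
from scipy.spatial.transform import Rotation as Ro
def cam(n):
    p=ctrl.camera_params(n); K=np.array(p['intrinsics']);R=cv2.Rodrigues(np.array(p['rvec'],float))[0];t=np.array(p['tvec'],float).ravel()
    return K,np.array([p['k1'],0,0,0,0.]),R,t
def ray(n,uv):
    K,d,R,t=cam(n)
    xy=cv2.undistortPoints(np.array(uv,float).reshape(-1,1,2),K,d).reshape(-1,2)
    return -R.T@t,np.c_[xy,np.ones(len(xy))]@R
def atz(n,uv,z):
    o,d=ray(n,uv); return o+d*((z-o[2])/d[:,2])[:,None]
def cloud(n,dep):
    v,u=np.mgrid[:384,:512]; o,d=ray(n,np.c_[u.ravel(),v.ravel()])
    return (o+d*dep.ravel()[:,None]).reshape(384,512,3)
def proj(n,P):
    K,d,R,t=cam(n); return cv2.projectPoints(np.array(P,float).reshape(-1,1,3),cv2.Rodrigues(R)[0],t,K,d)[0].reshape(-1,2)
E
python3 - <<'E'
from h import *
ims=[]
for n in('top','side'):
    im,d=ctrl.camera(n); np.save(n+'.npy',d); cv2.imwrite(n+'.png',im[...,::-1]); ims.append(im)
    o,_=ray(n,[[256,192]]);print(n,'cam at',o.round(3))
    for t in('tray','stopper_1','spare','stand','stand_hole0','stand_hole1','neck_1'):
        for r in ctrl.tip_of(n,t): print(n,t,round(r['score'],2),np.round(r['point'],1), atz(n,r['point'],{'tray':0,'stand':0,'stand_hole0':.05,'stand_hole1':.05,'spare':.05}.get(t,.144))[0].round(4))
cv2.imwrite('pics/a.png',cv2.resize(ims[0],(800,600))[...,::-1]);cv2.imwrite('pics/b.png',cv2.resize(ims[1],(800,600))[...,::-1])
print(ctrl.get_obs())
E
```

```text
top cam at [0.532 0.009 1.586]
top tray 0.94 [218.5 211.1] [0.5582 0.1431 0.    ]
top stopper_1 0.64 [202.2 227.3] [0.4991 0.187  0.144 ]
top stopper_1 0.6 [233.4 256.8] [0.3978 0.0777 0.144 ]
top stopper_1 0.57 [227.8 220.3] [0.5241 0.0983 0.144 ]
top stopper_1 0.53 [258.8 219.3] [ 0.5285 -0.0093  0.144 ]
top stopper_1 0.48 [196.3 197.6] [0.6021 0.2089 0.144 ]
top stopper_1 0.41 [219.7 197.3] [0.6038 0.1273 0.144 ]
top spare 0.62 [311.3 209.5] [ 0.566  -0.2051  0.05  ]
top stand 0.56 [294.1 215.8] [ 0.5425 -0.1461  0.    ]
top stand_hole0 0.85 [306.6 205.7] [ 0.5799 -0.1876  0.05  ]
top stand_hole0 0.74 [289.5 219.2] [ 0.5294 -0.1242  0.05  ]
top stand_hole0 0.51 [226.4 222.2] [0.5166 0.1092 0.05  ]
top stand_hole1 0.85 [306.6 205.7] [ 0.5799 -0.1876  0.05  ]
top stand_hole1 0.74 [289.5 219.2] [ 0.5294 -0.1242  0.05  ]
top stand_hole1 0.51 [226.4 222.2] [0.5166 0.1092 0.05  ]
top neck_1 0.98 [196.9 201.5] [0.5886 0.2066 0.144 ]
top neck_1 0.82 [227.6 223.1] [0.5144 0.0989 0.144 ]
top neck_1 0.7 [219.4 193.3] [0.6177 0.1285 0.144 ]
top neck_1 0.56 [197.2 228.1] [0.4961 0.2044 0.144 ]
[... 1170 characters left out ...]
0.144 ]
{'time_s': 0.8, 'qpos': array([ 1.16338619e+00,  2.99873237e-01,  1.52099557e+00,  6.59267276e-06,
        1.32071484e+00, -6.65962814e-02]), 'joint_vel': array([-6.98245980e-04, -9.59342767e-05, -1.17179859e-04, -8.03424328e-04,
       -3.71829678e-04,  1.27310050e-04]), 'tau': array([ 1.20838962e-03, -5.31626093e+01, -3.52903783e+01,  7.08965887e-02,
        2.11965654e-02, -9.50880258e-05]), 'ee_pos': array([0.18383449, 0.51835554, 0.19296214]), 'eef_rot': array([ 3.14158325e+00, -5.77436922e-06,  2.80077716e+00]), 'force': array([ 0.69708349, -0.00509482,  0.38953   ]), 'moment': array([-0.05089656,  0.03339222, -0.01131827]), 'grip_force': 0.0, 'grip_width': 0.09383269154944553}
```

View pics/a.png

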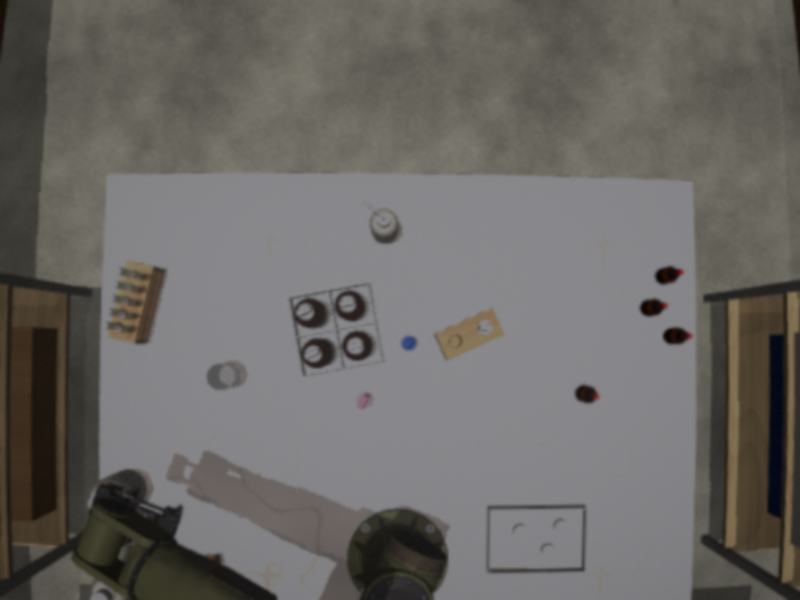

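View pics/b.png

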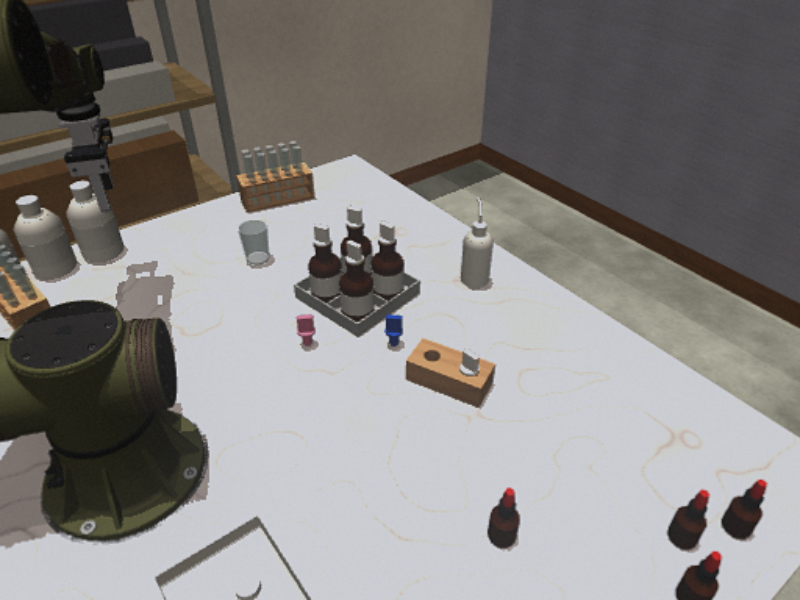

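The top view shows the tray at about (337,330) in the 800x600 picture, with four white stoppers. The wooden stand is at (468,333), with the spare at (485,327) and the empty hole at (455,341). The blue (409,343) and pink (365,400) stoppers standing free on the bench are look-alikes. The ones meant are the four white ones seated in the necks and the white one in the stand.

Run:
```python
from h import *
out={}
crops=[]
from scipy.optimize import least_squares
guess=np.array([[.59,.2085],[.516,.095],[.621,.122],[.503,.2]])
for n in('top','side'):
    im,dep=ctrl.camera(n); P=cloud(n,dep); w=(im.min(2)>95)&(im.max(2).astype(int)-im.min(2)<40)
    for k,c in enumerate(np.r_[guess,[[.571,-.197]]]):
        lo,hi=(.152,.186) if k<4 else (.058,.092)
        m=(np.hypot(P[...,0]-c[0],P[...,1]-c[1])<.03)&(P[...,2]>lo)&(P[...,2]<hi)
        q=P[m]
        out[n,k]=q
        if len(q)>3:
            xy=q[:,:2]; u,s,v=np.linalg.svd(xy-xy.mean(0)); 
            r,sz,a=cv2.minAreaRect((xy*1000).astype(np.float32))
            print(n,k,len(q),q.mean(0).round(4),'zmax',q[:,2].max().round(3),'yaw long',np.degrees(np.arctan2(v[0,1],v[0,0])).round(1),'rect',np.round(r,1),np.round(sz,1))
            T=q[q[:,2]>q[:,2].max()-.006]; print('   top part',len(T),T.mean(0).round(4))
    # tray walls
    m=(P[...,2]>.030)&(P[...,2]<.04)&(P[...,0]>.42)&(P[...,0]<.7)&(P[...,1]>.02)&(P[...,1]<.27); r=cv2.minAreaRect((P[m][:,:2]*1000).astype(np.float32)); print('tray',m.sum(),r)
    m=(P[...,2]>.044)&(P[...,2]<.053)&(P[...,0]>.45)&(P[...,0]<.65)&(P[...,1]<-.05)&(P[...,1]>-.28); r=cv2.minAreaRect((P[m][:,:2]*1000).astype(np.float32)); print('stand',m.sum(),r)
    c=proj(n,[[.556,.03,.1]])[0].astype(int); a=im[max(c[1]-65,0):c[1]+65,c[0]-86:c[0]+86]; crops.append(cv2.resize(a,(774,585),interpolation=cv2.INTER_CUBIC))
cv2.imwrite('pics/c.png',np.vstack([cv2.resize(c,(600,300) if 0 else (397,300)) for c in crops])[...,::-1])
cv2.imwrite('pics/d.png',crops[1][...,::-1])
# square fit from neck nets
N={'top':[[.5886,.2066],[.5144,.0989],[.6177,.1285],[.4961,.2044]],'side':[[.5901,.2115],[.5182,.0913],[.6246,.1163],[.5137,.197]]}
loc=np.array([[1,1],[-1,-1],[1,-1],[-1,1]])*.0475
def mod(p): c,s=np.cos(p[2]),np.sin(p[2]); return p[:2]+loc@np.array([[c,s],[-s,c]])
for n in ('top','side'):
    f=least_squares(lambda p:(mod(p)-N[n]).ravel(),[.56,.15,.2],loss='soft_l1',f_scale=.003); print(n,f.x.round(4),(mod(f.x)-N[n]).round(4).tolist(),mod(f.x).round(4).tolist())
```

```text
top 0 43 [0.5973 0.2094 0.1731] zmax 0.186 yaw long -67.6 rect [596.7 209.9] [26.3 27.4]
   top part 24 [0.5973 0.2098 0.1826]
top 1 29 [0.5204 0.0995 0.1716] zmax 0.186 yaw long 133.3 rect [519.1  98.7] [23.9 28. ]
   top part 14 [0.5214 0.1014 0.1834]
top 2 33 [0.6139 0.1179 0.1736] zmax 0.185 yaw long -68.2 rect [614.5 117.6] [25.1 28. ]
   top part 18 [0.6162 0.1152 0.1826]
top 3 39 [0.5044 0.1908 0.1751] zmax 0.186 yaw long -60.8 rect [502.6 190.1] [28.4 27.7]
   top part 25 [0.504  0.1917 0.1832]
top 4 37 [ 0.567  -0.1966  0.0751] zmax 0.092 yaw long -69.1 rect [ 562.4 -194.3] [27.  40.7]
   top part 15 [ 0.5676 -0.1996  0.0889]
tray 235 ((559.23291015625, 157.14300537109375), (196.8404998779297, 193.66397094726562), 10.865106582641602)
stand 481 ((551.1805419921875, -163.35418701171875), (70.15498352050781, 151.0102081298828), 24.618080139160156)
side 0 93 [0.5941 0.2052 0.1711] zmax 0.186 yaw long -58.6 rect [593.3 206.1] [25.4 31.5]
   top part 26 [0.5953 0.2062 0.1834]
side 1 103 [0.519  0.0939 0.1708] zmax 0.186 yaw long -67.7 rect [515.7  94.8] [21.4 32.9]
   top part 28 
[... 287 characters left out ...]
13 [ 0.5629 -0.2049  0.0772] zmax 0.092 yaw long -77.4 rect [ 560.1 -203.4] [24.  31.6]
   top part 33 [ 0.5648 -0.2027  0.0895]
tray 406 ((559.19873046875, 153.05349731445312), (198.81381225585938, 199.0230712890625), 10.933632850646973)
stand 752 ((550.8604125976562, -167.19151306152344), (75.17000579833984, 150.37335205078125), 24.51283073425293)
top [0.5531 0.1599 0.2184] [[0.0005, 0.01], [0.0026, 0.0044], [-0.008, -0.0046], [0.0003, -0.0084]] [[0.5891, 0.2166], [0.517, 0.1033], [0.6097, 0.1239], [0.4964, 0.196]]
side [0.562  0.1551 0.181 ] [[0.0101, -0.0012], [0.0057, 0.0085], [-0.0073, 0.0006], [-0.0069, -0.0038]] [[0.6002, 0.2103], [0.5239, 0.0998], [0.6173, 0.1169], [0.5068, 0.1932]]
```

View pics/d.png

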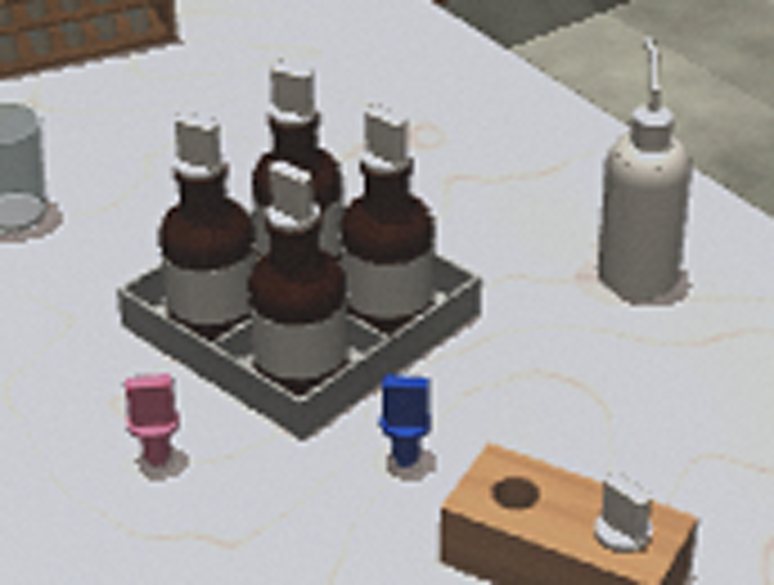

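The crop shows four white grips in the tray, the white spare in the stand at (623,510) and the empty hole at (515,492). The depth readings agree with a tray centre at (0.559,0.155), yaw 10.9°, and the stand at (0.551,-0.165), yaw 24.6°. Next I need the grip yaws.

```bash
cat >> h.py <<'E'
from scipy.optimize import least_squares
def fit(q,c,z0):
    best=None
    def res(p):
        a=p[2]; R=np.array([[np.cos(a),np.sin(a)],[-np.sin(a),np.cos(a)]])
        l=np.c_[(q[:,:2]-p[:2])@R.T,q[:,2]-z0-.0225-p[3]]
        d=np.abs(l)-[.006,.016,.0175]
        o=np.linalg.norm(np.maximum(d,0),axis=1)+np.minimum(d.max(1),0)
        return np.r_[o,(p[3])*3]
    for a in np.arange(0,np.pi,np.pi/12):
        f=least_squares(res,[*c,a,0],loss='soft_l1',f_scale=.0015,x_scale=[.01,.01,.3,.003])
        if best is None or f.cost<best.cost: best=f
    return best
E
python3 - <<'E'
from h import *
C=[[.5969,.2106],[.5216,.0994],[.6148,.1173],[.5036,.1927],[.5668,-.1995]]
D={n:[ctrl.camera(n)[1] for _ in range(3)] for n in('top','side')}
for k,c in enumerate(C):
    z0=.144 if k<4 else .05
    qs=[]
    for n in('top','side'):
        q=np.vstack([(lambda P:P[(np.hypot(P[...,0]-c[0],P[...,1]-c[1])<.023)&(P[...,2]>z0+.008)&(P[...,2]<z0+.045)])(cloud(n,d)) for d in D[n]])
        qs.append(q); f=fit(q,c,z0); print(k,n,len(q),f.x[:2].round(4),np.degrees(f.x[2]).round(1)%180,f.x[3].round(4),f.cost/len(q)*1e6)
    qs[1]=qs[1]+[0,.003,0]; qs[0]=qs[0]-[0,.001,0]
    f=fit(np.vstack(qs),c,z0); print('  both',f.x[:2].round(4),np.degrees(f.x[2]).round(1)%180,f.x[3].round(4),f.cost/len(q)*1e6)
E
```

```text
0 top 145 [0.5976 0.2116] 27.4 0.0009 1.920669942646138
0 side 283 [0.5967 0.2102] 23.6 0.0011 0.9896334490799632
  both [0.5968 0.2127] 24.8 0.0011 2.0492993498735057
1 top 112 [0.5225 0.1027] 177.1 0.0008 2.1856389705480996
1 side 317 [0.5217 0.0991] 11.900000000000006 0.0007 0.8100011699362997
  both [0.5217 0.1021] 11.6 0.0007 1.6123668266753277
2 top 129 [0.6116 0.1181] 55.8 0.0014 2.1336910902826887
2 side 295 [0.6147 0.1171] 12.4 0.001 0.9029377749054956
  both [0.6146 0.1201] 12.400000000000006 0.001 1.8939746915133941
3 top 137 [0.5037 0.193 ] 35.5 0.001 1.8924930208354442
3 side 300 [0.5033 0.1921] 25.8 0.0007 1.0162865530838143
  both [0.5034 0.1945] 26.5 0.001 1.9956321317395793
4 top 133 [ 0.5686 -0.1975] 1.6999999999999886 0.0003 2.9298646463605573
4 side 355 [ 0.567  -0.2009] 6.300000000000011 0.0012 0.8319338528264347
  both [ 0.5671 -0.198 ] 6.3 0.0011 1.9441718235746699
```

```bash
cat >> h.py <<'E'
def go(xyz,gripyaw_deg):
    o=ctrl.get_obs(); R=Ro.from_euler('xyz',o['eef_rot'])
    T=min((Ro.from_euler('xyz',[np.pi,0,np.radians(gripyaw_deg+90+k)]) for k in(0,180)),key=lambda T:(R.inv()*T).magnitude())
    print('shift',(R.inv().apply(np.array(xyz)-o['ee_pos'])/.05).round(3),'rot',(R.inv()*T).as_rotvec().round(3),'t',o['time_s'],o['qpos'].round(2),'F',o['force'].round(2),o['grip_width'])
E
python3 -c "
from h import *
go([.5033,.1921,.26],26)"
```

```text
shift [-8.203 -4.014 -1.341] rot [-0.     0.     0.776] t 1.2 [ 1.16  0.3   1.52  0.    1.32 -0.07] F [-0.22 -0.34 -0.44] 0.0939766115726979
```

Call:
move_arm --pt "0.1 0 0 -1.34 0 0 0" --pt "0.1 0 0 -1.34 0 0 0" --pt "0.1 -8.2 -4.01 -1.34 0 0 0.776" --pt "0.1 -8.2 -4.01 -1.34 0 0 0.776" --pt "0.1 -8.2 -4.01 -1.34 0 0 0.776" --pt "0.1 -8.2 -4.01 -1.34 0 0 0.776" --pt "0.1 -8.2 -4.01 -1.34 0 0 0.776" --pt "0.1 -8.2 -4.01 -1.34 0 0 0.776" --pt "0.1 -8.2 -4.01 -1.34 0 0 0.776" --pt "0.1 -8.2 -4.01 -1.34 0 0 0.776" --pt "0.1 -8.2 -4.01 -1.34 0 0 0.776" --pt "0.1 -8.2 -4.01 -1.34 0 0 0.776" --grip_force 4

```text
time_s: 2.4
ee_pos: [0.5057, 0.1888, 0.2594]
eef_rot: [-3.141, 0.001, 2.021]
force: [-0.2, 0.3, -0.1]
grip_width: 0.0517
grip_force: 0.0
```

```bash
python3 -c "
from h import *
go([.5033,.1921,.22],26)
im,d=ctrl.camera('side'); c=proj('side',[[.5033,.1921,.2]])[0].astype(int); cv2.imwrite('pics/e.png',cv2.resize(im[c[1]-50:c[1]+50,c[0]-65:c[0]+65],(780,600),interpolation=cv2.INTER_CUBIC)[...,::-1])"
```

```text
shift [ 0.081 -0.014  0.789] rot [-0.001  0.001 -0.004] t 2.4 [ 0.29  0.23  1.45 -0.    1.46 -0.16] F [-0.17  0.29 -0.1 ] 0.051694354280456586
```

View pics/e.png

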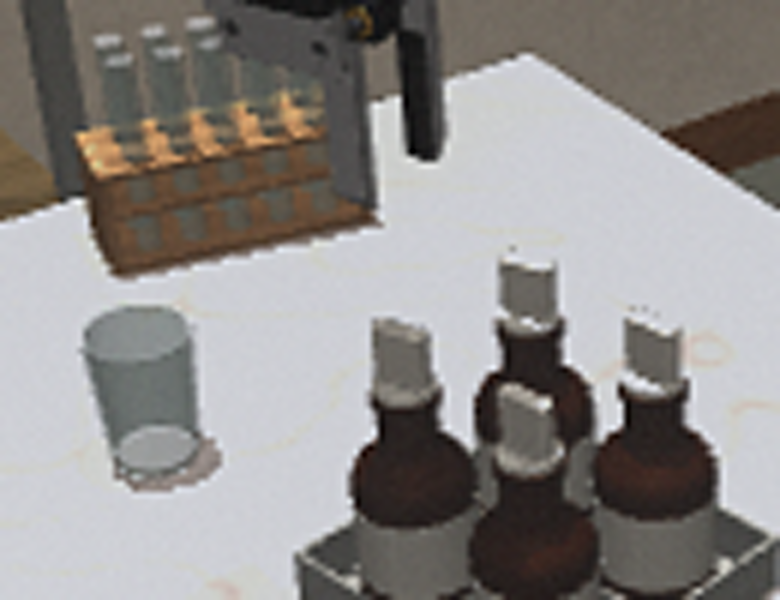

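The fingers hang over the left stopper, 3, at (400,350) in this crop. I'll lower part way and let the arm settle.

Call:
move_arm --pt "0.1 0 0 0.6 0 0 0" --pt "0.1 0 0 0.9 0 0 0" --pt "0.1 0 0 0.9 0 0 0" --pt "0.1 0 0 0.9 0 0 0"

```text
time_s: 2.85
ee_pos: [0.503, 0.1931, 0.2157]
eef_rot: [3.141, -0.0, 2.026]
force: [-0.1, -0.7, 1.3]
grip_width: 0.0516
grip_force: 0.0
```

Run:
```python
from h import *
go([.5033,.1921,.169],26)
# check calibration with the finger tips
im,d=ctrl.camera('side'); P=cloud('side',d); o=ctrl.get_obs(); e=o['ee_pos']; R=Ro.from_euler('xyz',o['eef_rot'])
m=(np.linalg.norm(P[...,:2]-e[:2],axis=2)<.07)&(P[...,2]>.193)&(P[...,2]<.24); L=R.inv().apply(P[m]-e)
for s in(1,-1):
    l=L[L[:,1]*s>0]; print(len(l),'tool x',np.percentile(l[:,0],[2,50,98]).round(4),'y',np.percentile(l[:,1],[2,50,98]).round(4),'z',l[:,2].max().round(4)) if len(l) else 0
```

```text
shift [-0.021 -0.003  0.935] rot [ 0.001 -0.     0.001] t 2.85 [ 0.3   0.26  1.52  0.    1.36 -0.16] F [-0.14 -0.72  1.34] 0.05164887242891974
20 tool x [-0.011  -0.003   0.0078] y [0.0245 0.0264 0.0342] z -0.0142
10 tool x [-0.0102 -0.0056  0.0061] y [-0.0365 -0.0326 -0.0267] z -0.0148
```

Call:
move_arm --pt "0.1 0 0 0.5 0 0 0" --pt "0.1 0 0 0.93 0 0 0" --pt "0.1 0 0 0.93 0 0 0" --pt "0.1 0 0 0.93 0 0 0" --pt "-1 0 0 0.93 0 0 0" --pt "-1 0 0 0.93 0 0 0" --pt "-1 0 0 0.93 0 0 0" --pt "-1 0 0 0.93 0 0 0" --pt "-1 0 0 0.93 0 0 0" --grip_force 4

```text
time_s: 3.8
ee_pos: [0.5033, 0.1924, 0.1686]
eef_rot: [3.141, 0.0, 2.025]
force: [0.5, 0.3, -0.6]
grip_width: 0.0152
grip_force: 0.0
```

Call:
move_arm --pt "-1 0 0 0 0 0 0" --pt "-1 0 0 0 0 0 0" --pt "-1 0 0 0 0 0 0" --pt "-1 0 0 0 0 0 0"

```text
time_s: 4.2
ee_pos: [0.5032, 0.1923, 0.1685]
eef_rot: [3.142, 0.0, 2.025]
force: [-0.7, 0.5, 2.0]
grip_width: 0.0119
grip_force: 4.0
```

Call:
move_arm --pt "-1 0.02 0 0 0 0 0" --pt "-1 0.04 0 0 0 0 0" --pt "-1 0.04 0 0 0 0 0"

```text
time_s: 4.5
ee_pos: [0.5025, 0.1939, 0.1685]
eef_rot: [3.142, 0.001, 2.025]
force: [0.2, -3.6, 2.0]
grip_width: 0.0121
grip_force: 4.0
```

Call:
move_arm --pt "-1 -0.03 0 0 0 0 0" --pt "-1 -0.06 0 0 0 0 0" --pt "-1 -0.08 0 0 0 0 0" --pt "-1 -0.08 0 0 0 0 0"

```text
time_s: 4.9
ee_pos: [0.5039, 0.1909, 0.1684]
eef_rot: [-3.142, -0.001, 2.025]
force: [-2.2, 4.0, 2.0]
grip_width: 0.012
grip_force: 4.0
```

Stopper 3 resists at about 4 N both ways, so it fits. Next is stopper 0.

Call:
move_arm --pt "-1 0.04 0 0 0 0 0" --pt "-0.3 0.04 0 0 0 0 0" --pt "-0.3 0.04 0 0 0 0 0" --pt "-0.3 0.04 -0.6 0 0 0" --pt "-0.3 0.04 0 -1 0 0 0" --pt "-0.3 0.04 0 -1 0 0 0"

```text
invalid input at $.targets[3]: expected 7 numbers
```

```bash
python3 -c "
from h import *
go([.5967,.2102,.218],24)"
```

```text
shift [-0.466  1.836 -0.992] rot [-0.    -0.001  0.035] t 4.9 [ 0.29  0.3   1.58  0.    1.26 -0.16] F [-2.21  4.04  1.95] 0.011956737857303036
```

Call:
move_arm --pt "-1 0.04 0 0 0 0 0" --pt "-0.3 0.04 0 0 0 0 0" --pt "-0.3 0.04 0 0 0 0 0" --pt "-0.3 0.04 0 -0.5 0 0 0" --pt "-0.2 0.04 0 -1 0 0 0" --pt "0.1 0.04 0 -1 0 0 0" --pt "0.1 -0.2 0.9 -1 0 0 0.035" --pt "0.1 -0.46 1.84 -1 0 0 0.035" --pt "0.1 -0.46 1.84 -1 0 0 0.035" --pt "0.1 -0.46 1.84 -1 0 0 0.035" --pt "0.1 -0.46 1.84 -1 0 0 0.035"

```text
time_s: 6.0
ee_pos: [0.5961, 0.2101, 0.2184]
eef_rot: [-3.141, 0.0, 1.99]
force: [-1.1, -0.5, -0.3]
grip_width: 0.0516
grip_force: 0.0
```

```bash
python3 -c "
from h import *
go([.5967,.2102,.169],24)"
```

```text
shift [-0.003  0.011  0.989] rot [-0.  0.  0.] t 6.0 [ 0.28  0.47  1.23 -0.    1.44 -0.14] F [-1.07 -0.54 -0.31] 0.05156700096696031
```

Call:
move_arm --pt "0.1 0 0 0.5 0 0 0" --pt "0.1 0 0.01 0.98 0 0 0" --pt "0.1 0 0.01 0.98 0 0 0" --pt "-0.3 0 0.01 0.98 0 0 0" --pt "-0.6 0 0.01 0.98 0 0 0" --pt "-1 0 0.01 0.98 0 0 0" --pt "-1 0 0.01 0.98 0 0 0" --pt "-1 0 0.01 0.98 0 0 0" --pt "-1 0 0.01 0.98 0 0 0" --pt "-1 0 0.01 0.98 0 0 0" --pt "-1 0 0.01 0.98 0 0 0"

```text
time_s: 7.1
ee_pos: [0.5973, 0.2104, 0.1697]
eef_rot: [3.142, 0.0, 1.99]
force: [-1.9, -0.9, 3.4]
grip_width: 0.0118
grip_force: 4.0
```

Call:
move_arm --pt "-1 0.02 0 0 0 0 0" --pt "-1 0.04 0 0 0 0 0" --pt "-1 0.04 0 0 0 0 0"

```text
time_s: 7.4
ee_pos: [0.5966, 0.2119, 0.1695]
eef_rot: [-3.141, 0.001, 1.99]
force: [-1.8, -4.0, 3.6]
grip_width: 0.0119
grip_force: 4.0
```

Call:
move_arm --pt "-1 -0.03 0 0 0 0 0" --pt "-1 -0.06 0 0 0 0 0" --pt "-1 -0.08 0 0 0 0 0" --pt "-1 -0.08 0 0 0 0 0"

```text
time_s: 7.8
ee_pos: [0.5978, 0.2091, 0.1693]
eef_rot: [-3.141, -0.001, 1.99]
force: [-4.3, 1.8, 3.3]
grip_width: 0.0117
grip_force: 4.0
```

```bash
python3 -c "
from h import *
go([.6147,.1171,.218],12.4);go([.5217,.0991,.218],12)"
```

```text
shift [-1.817 -0.441 -0.975] rot [-0.    -0.001  0.203] t 7.8 [ 0.28  0.51  1.29  0.    1.35 -0.14] F [-4.32  1.76  3.28] 0.011693013946949797
shift [-1.388 -2.287 -0.974] rot [-0.    -0.001  0.21 ] t 7.8 [ 0.28  0.51  1.29  0.    1.35 -0.14] F [-4.32  1.76  3.28] 0.011693013946949797
```

Stopper 0 also resists, at about 3 N both ways. Next is stopper 2.

Call:
move_arm --pt "-1 0.04 0 0 0 0 0" --pt "-0.3 0.04 0 0 0 0 0" --pt "-0.3 0.04 0 0 0 0 0" --pt "-0.3 0.04 0 -0.5 0 0 0" --pt "-0.2 0.04 0 -1 0 0 0" --pt "0.1 0.04 0 -1 0 0 0" --pt "0.1 -0.8 -0.2 -1 0 0 0.1" --pt "0.1 -1.6 -0.44 -1 0 0 0.203" --pt "0.1 -1.81 -0.44 -1 0 0 0.203" --pt "0.1 -1.81 -0.44 -1 0 0 0.203" --pt "0.1 -1.81 -0.44 -1 0 0 0.203"

```text
time_s: 8.9
ee_pos: [0.6147, 0.1177, 0.219]
eef_rot: [-3.141, -0.0, 1.788]
force: [-0.6, 0.4, 0.5]
grip_width: 0.0519
grip_force: 0.0
```

```bash
python3 -c "
from h import *
go([.6147,.1171,.169],12.4)"
```

```text
shift [-0.013 -0.003  0.999] rot [-0.    -0.     0.001] t 8.9 [ 0.13  0.46  1.25  0.    1.44 -0.09] F [-0.58  0.39  0.53] 0.05185184099656911
```

Call:
move_arm --pt "0.1 0 0 0.5 0 0 0" --pt "0.1 -0.01 0 0.99 0 0 0" --pt "0.1 -0.01 0 0.99 0 0 0" --pt "-0.3 -0.01 0 0.99 0 0 0" --pt "-0.6 -0.01 0 0.99 0 0 0" --pt "-1 -0.01 0 0.99 0 0 0" --pt "-1 -0.01 0 0.99 0 0 0" --pt "-1 -0.01 0 0.99 0 0 0" --pt "-1 -0.01 0 0.99 0 0 0" --pt "-1 -0.01 0 0.99 0 0 0" --pt "-1 -0.01 0 0.99 0 0 0"

```text
time_s: 10.0
ee_pos: [0.615, 0.1165, 0.1702]
eef_rot: [3.141, 0.0, 1.787]
force: [-1.3, 0.1, 2.2]
grip_width: 0.0118
grip_force: 4.0
```

Call:
move_arm --pt "-1 0.02 0 0 0 0 0" --pt "-1 0.04 0 0 0 0 0" --pt "-1 0.04 0 0 0 0 0"

```text
time_s: 10.3
ee_pos: [0.6147, 0.1182, 0.1702]
eef_rot: [3.141, 0.001, 1.787]
force: [0.3, -3.2, 4.0]
grip_width: 0.012
grip_force: 4.0
```

Call:
move_arm --pt "-1 -0.03 0 0 0 0 0" --pt "-1 -0.06 0 0 0 0 0" --pt "-1 -0.08 0 0 0 0 0" --pt "-1 -0.08 0 0 0 0 0"

```text
time_s: 10.7
ee_pos: [0.6153, 0.115, 0.1699]
eef_rot: [-3.142, -0.001, 1.787]
force: [-1.8, 2.9, 1.6]
grip_width: 0.0121
grip_force: 4.0
```

```bash
python3 -c "
from h import *
go([.5217,.0991,.218],12)"
```

```text
shift [ 0.093 -1.897 -0.961] rot [-0.    -0.001  0.007] t 10.7 [ 0.13  0.49  1.32  0.    1.34 -0.09] F [-1.78  2.89  1.56] 0.012147093618035697
```

Stopper 2 resists both ways too. Next is stopper 1.

Call:
move_arm --pt "-1 0.04 0 0 0 0 0" --pt "-0.3 0.04 0 0 0 0 0" --pt "-0.3 0.04 0 0 0 0 0" --pt "-0.3 0.04 0 -0.5 0 0 0" --pt "-0.2 0.04 0 -1 0 0 0" --pt "0.1 0.04 0 -1 0 0 0" --pt "0.1 0.05 -0.9 -1 0 0 0" --pt "0.1 0.1 -1.8 -1 0 0 0.007" --pt "0.1 0.1 -1.9 -1 0 0 0.007" --pt "0.1 0.1 -1.9 -1 0 0 0.007" --pt "0.1 0.1 -1.9 -1 0 0 0.007"

```text
time_s: 11.8
ee_pos: [0.5225, 0.0991, 0.22]
eef_rot: [3.141, 0.0, 1.78]
force: [0.2, 0.2, -0.1]
grip_width: 0.0517
grip_force: 0.0
```

```bash
python3 -c "
from h import *
go([.5217,.0991,.169],12)"
```

```text
shift [ 0.003 -0.016  1.02 ] rot [ 0.001  0.    -0.   ] t 11.8 [ 0.12  0.24  1.54 -0.    1.37 -0.09] F [ 0.23  0.18 -0.1 ] 0.05173239424805865
```

Call:
move_arm --pt "0.1 0 0 0.5 0 0 0" --pt "0.1 0 -0.01 1.0 0 0 0" --pt "0.1 0 -0.01 1.01 0 0 0" --pt "-0.3 0 -0.01 1.01 0 0 0" --pt "-0.6 0 -0.01 1.01 0 0 0" --pt "-1 0 -0.01 1.01 0 0 0" --pt "-1 0 -0.01 1.01 0 0 0" --pt "-1 0 -0.01 1.01 0 0 0" --pt "-1 0 -0.01 1.01 0 0 0" --pt "-1 0 -0.01 1.01 0 0 0" --pt "-1 0 -0.01 1.01 0 0 0"

```text
time_s: 12.9
ee_pos: [0.5212, 0.099, 0.1697]
eef_rot: [3.141, 0.0, 1.78]
force: [1.1, 1.3, 3.6]
grip_width: 0.0117
grip_force: 4.0
```

Call:
move_arm --pt "-1 0.02 0 0 0 0 0" --pt "-1 0.04 0 0 0 0 0" --pt "-1 0.04 0 0 0 0 0"

```text
time_s: 13.2
ee_pos: [0.5208, 0.1009, 0.1697]
eef_rot: [3.141, 0.0, 1.78]
force: [0.0, -3.2, 5.3]
grip_width: 0.0117
grip_force: 4.0
```

Call:
move_arm --pt "-1 -0.03 0 0 0 0 0" --pt "-1 -0.06 0 0 0 0 0" --pt "-1 -0.08 0 0 0 0 0" --pt "-1 -0.08 0 0 0 0 0"

```text
time_s: 13.6
ee_pos: [0.5215, 0.097, 0.1695]
eef_rot: [3.142, -0.0, 1.78]
force: [-0.5, 1.9, 4.2]
grip_width: 0.0121
grip_force: 4.0
```

All four show some force, so I'll sweep stopper 1 finely to get its force profile.

Call:
move_arm --pt "-1 0.02 0 0 0 0 0" --pt "-1 0.02 0 0 0 0 0" --grip_force 8

```text
time_s: 13.8
ee_pos: [0.5212, 0.0979, 0.1692]
eef_rot: [-3.141, 0.0, 1.78]
force: [0.3, -0.6, 1.8]
grip_width: 0.0117
grip_force: 8.0
```

Call:
move_arm --pt "-1 0.02 0 0 0 0 0" --pt "-1 0.02 0 0 0 0 0"

```text
time_s: 14.0
ee_pos: [0.5209, 0.0989, 0.1693]
eef_rot: [-3.141, 0.0, 1.78]
force: [1.2, -0.4, 1.1]
grip_width: 0.0119
grip_force: 8.0
```

Call:
move_arm --pt "-1 0.02 0 0 0 0 0" --pt "-1 0.02 0 0 0 0 0"

```text
time_s: 14.2
ee_pos: [0.5207, 0.1, 0.1693]
eef_rot: [-3.141, 0.0, 1.78]
force: [0.1, -0.9, -1.0]
grip_width: 0.0119
grip_force: 8.0
```

Call:
move_arm --pt "-1 0.02 0 0 0 0 0" --pt "-1 0.02 0 0 0 0 0"

```text
time_s: 14.4
ee_pos: [0.5206, 0.101, 0.1694]
eef_rot: [-3.141, 0.0, 1.78]
force: [0.3, -0.4, -1.0]
grip_width: 0.0118
grip_force: 8.0
```

Call:
move_arm --pt "-1 0.02 0 0 0 0 0" --pt "-1 0.02 0 0 0 0 0"

```text
time_s: 14.6
ee_pos: [0.5204, 0.1019, 0.1694]
eef_rot: [-3.142, 0.0, 1.78]
force: [-0.3, -0.8, 0.2]
grip_width: 0.0115
grip_force: 8.0
```

Over 4 mm the force stays below 1 N, so stopper 1 is the loose one. I'll push it to its stop so the rocking counts.

Call:
move_arm --pt "-1 0.02 0 0 0 0 0" --pt "-1 0.02 0 0 0 0 0"

```text
time_s: 14.8
ee_pos: [0.5202, 0.1029, 0.1695]
eef_rot: [3.142, 0.0, 1.78]
force: [-0.3, -1.5, 0.8]
grip_width: 0.012
grip_force: 8.0
```

Call:
move_arm --pt "-1 0.02 0 0 0 0 0" --pt "-1 0.02 0 0 0 0 0"

```text
time_s: 15.0
ee_pos: [0.5201, 0.1039, 0.1696]
eef_rot: [3.141, 0.0, 1.78]
force: [0.2, -1.4, 1.5]
grip_width: 0.0119
grip_force: 8.0
```

Call:
move_arm --pt "-1 0.02 0 0 0 0 0" --pt "-1 0.02 0 0 0 0 0"

```text
time_s: 15.2
ee_pos: [0.5199, 0.1049, 0.1697]
eef_rot: [3.141, 0.0, 1.78]
force: [-0.2, -2.1, 3.3]
grip_width: 0.012
grip_force: 8.0
```

Call:
move_arm --pt "-1 -0.03 0 0 0 0 0" --pt "-1 -0.05 0 0 0 0 0" --pt "-1 -0.05 0 0 0 0 0"

```text
time_s: 15.5
ee_pos: [0.5203, 0.1024, 0.1693]
eef_rot: [-3.141, -0.0, 1.78]
force: [-0.5, 0.5, 1.4]
grip_width: 0.0119
grip_force: 8.0
```

Call:
move_arm --pt "-1 -0.03 0 0 0 0 0" --pt "-1 -0.05 0 0 0 0 0" --pt "-1 -0.05 0 0 0 0 0"

```text
time_s: 15.8
ee_pos: [0.5209, 0.0998, 0.1694]
eef_rot: [-3.142, -0.0, 1.78]
force: [0.6, 1.1, 0.2]
grip_width: 0.0115
grip_force: 8.0
```

Call:
move_arm --pt "-1 -0.03 0 0 0 0 0" --pt "-1 -0.05 0 0 0 0 0" --pt "-1 -0.05 0 0 0 0 0"

```text
time_s: 16.1
ee_pos: [0.5213, 0.0974, 0.1694]
eef_rot: [-3.141, -0.0, 1.78]
force: [-1.3, 0.8, -0.5]
grip_width: 0.012
grip_force: 8.0
```

Call:
move_arm --pt "-1 0.05 0 0 0 0 0" --pt "-1 0.05 0 0 0 0 0"

```text
time_s: 16.3
ee_pos: [0.5208, 0.1001, 0.1694]
eef_rot: [-3.141, 0.0, 1.78]
force: [0.2, 0.6, -0.3]
grip_width: 0.0116
grip_force: 8.0
```

Call:
move_arm --pt "-1 0 0 -0.04 0 0 0" --pt "-1 0 0 -0.08 0 0 0" --pt "-1 0 0 -0.12 0 0 0" --pt "-1 0 0 -0.12 0 0 0" --grip_force 8

```text
time_s: 16.7
ee_pos: [0.521, 0.0999, 0.1758]
eef_rot: [3.141, 0.0, 1.78]
force: [0.6, -0.4, -1.2]
grip_width: 0.0116
grip_force: 8.0
```

```bash
python3 -c "
from h import *
go([.5217,.0991,.169],12)
im,d=ctrl.camera('side'); c=proj('side',[[.55,.14,.16]])[0].astype(int); cv2.imwrite('pics/f.png',cv2.resize(im[c[1]-50:c[1]+50,c[0]-65:c[0]+65],(780,600),interpolation=cv2.INTER_CUBIC)[...,::-1])"
```

```text
shift [-0.019  0.01   0.137] rot [ 0.001  0.    -0.   ] t 16.7 [ 0.12  0.27  1.6  -0.    1.27 -0.09] F [ 0.55 -0.38 -1.22] 0.011580662153375625
```

View pics/f.png

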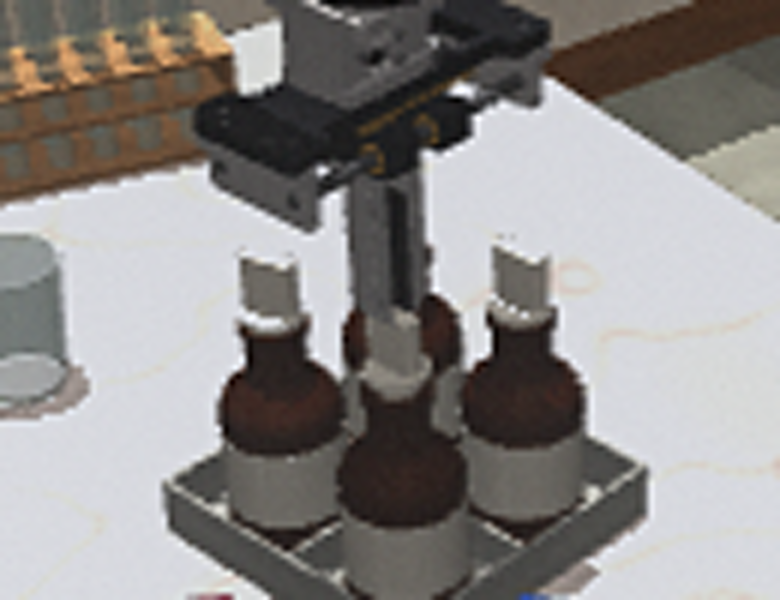

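Run:
```python
from h import *
o=ctrl.get_obs(); e=o['ee_pos']; c=proj('side',[[.55,.14,.16]])[0].astype(int)
R=Ro.from_euler('xyz',o['eef_rot'])
for nm,p in (('tcp',e),('tip',e-[0,0,.014]),('tip+y',e+R.apply([.008,.012,.014])),('tip-y',e+R.apply([.008,-.012,.014])),('s1 top',[.5217,.0991,.184]),('s1 fl',[.5217,.0991,.144]),('s0 top',[.5967,.2102,.184]),('s0 fl',[.5967,.2102,.144])):
    print(nm,((proj('side',[p])[0]-c+[65,50])*6).round())
im,d=ctrl.camera('side'); P=cloud('side',d); m=(np.linalg.norm(P[...,:2]-e[:2],axis=2)<.05)&(P[...,2]>.14); q=P[m]; 
for lo in np.arange(.14,.25,.008):
    s=q[(q[:,2]>=lo)&(q[:,2]<lo+.008)]; 
    if len(s): print(lo.round(3),len(s),s.mean(0).round(4),s.std(0).round(4))
```

```text
tcp [389. 334.]
tip [391. 356.]
tip+y [396. 341.]
tip-y [363. 360.]
s1 top [391. 320.]
s1 fl [394. 384.]
s0 top [392. 186.]
s0 fl [396. 247.]
0.14 41 [0.5159 0.0891 0.1439] [0.0096 0.0089 0.0021]
0.148 25 [0.5156 0.0906 0.1547] [0.0088 0.0087 0.0012]
0.156 29 [0.516  0.0943 0.1581] [0.0075 0.0092 0.0019]
0.164 24 [0.5194 0.0923 0.1674] [0.0052 0.0095 0.0022]
0.172 20 [0.5168 0.0954 0.1763] [0.0034 0.0095 0.0023]
0.18 16 [0.5183 0.0918 0.1837] [0.0044 0.0086 0.0023]
0.188 24 [0.5234 0.0908 0.1926] [0.0064 0.0059 0.0022]
0.196 24 [0.5187 0.0946 0.2006] [0.0123 0.0054 0.0019]
0.204 30 [0.5191 0.0954 0.208 ] [0.0125 0.0051 0.0025]
0.212 26 [0.5146 0.0949 0.2161] [0.0124 0.0063 0.0019]
0.22 30 [0.5183 0.0956 0.2238] [0.0133 0.0053 0.0021]
0.228 28 [0.5178 0.095  0.2318] [0.0132 0.0058 0.0023]
0.236 32 [0.5183 0.0944 0.2398] [0.013  0.0058 0.0021]
0.244 29 [0.5164 0.094  0.2481] [0.0132 0.0047 0.0024]
```

Run:
```python
from h import *
im,d=ctrl.camera('side'); P=cloud('side',d)
c=proj('side',[[.521,.1,.17]])[0].astype(int)
print(c)
for r in range(c[1]-16,c[1]+14): print(r,' '.join('%3d/%3d'%(im[r,k].mean(),1000*P[r,k,2]) for k in range(c[0]-8,c[0]+9)))
cv2.imwrite('pics/g.png',cv2.resize(im[c[1]-25:c[1]+25,c[0]-33:c[0]+33],(792,600),interpolation=cv2.INTER_CUBIC)[...,::-1])
```

```text
[226 159]
143 212/  1  68/232  78/237  78/238  80/238  80/241  76/239  76/237  31/225  32/225  37/227  64/228  75/226  69/222  78/145 181/  0 221/  2
144 215/  1 103/229  74/230  78/233  82/234  82/237  77/233  75/232  26/220  28/222  35/222  67/223  79/222  68/219  66/143 180/  0 221/  2
145 216/  2 103/227  76/227  79/228  81/232  82/232  78/232  73/230  40/215  33/218  35/221  57/219  78/219  65/216  57/141 179/  0 221/  2
146 214/  4 102/222  75/223  78/225  85/231  82/228  78/227  74/224  37/212  30/213  36/217  56/219  79/214  71/214 112/138 230/  0 221/  0
147 216/  0 139/219  76/220  79/222  80/222  79/226  78/225  77/223  37/208  34/210  34/211  55/210  78/213  84/212 151/132 228/  1 219/  3
148 217/  0 140/215  74/215  79/218  78/218  79/222  78/222  73/220  33/207  31/208  34/209  56/211  78/210  69/208 108/125 224/  0 218/  2
149 212/  1 139/  0  74/213  79/217  81/215  88/219  78/218  78/216  46/202  31/204  35/205  55/204  78/207  73/201 110/122 231/  1 219/ -1
150 214/  1 140/ -1  73/209  81/212  82/214  86/216  77/212  77/211  43/199  33/198  37/203  59/202  76/206  7
[... 2409 characters left out ...]

168  54/ 21  90/ 52  87/ 57  40/145  34/146  35/145  48/143  81/140  87/145  82/144  59/142  54/145  33/148  33/144  35/145  65/139  96/ 62
169  52/ 84  89/ 50  89/ 52  52/138  33/139  32/146  32/144  33/146  31/145  34/144  36/145  31/142  33/145  30/143  38/138  81/ 58  96/ 56
170  57/ 80  94/ 44  93/ 46  88/ 50  32/139  32/141  34/142  36/144  34/144  32/145  34/142  31/141  34/141  32/140  44/134 102/ 57  94/ 50
171  47/ 80  90/ 38  92/ 45  89/ 47  38/131  34/133  34/134  30/137  32/138  37/136  32/136  35/136  33/136  30/132  44/129  99/ 49  96/ 47
172 108/ 79  94/ 33  92/ 37  90/ 43  38/126  30/130  36/132  35/134  33/131  36/131  30/131  36/132  33/132  34/129  46/127 102/ 46  95/ 42
```

View pics/g.png

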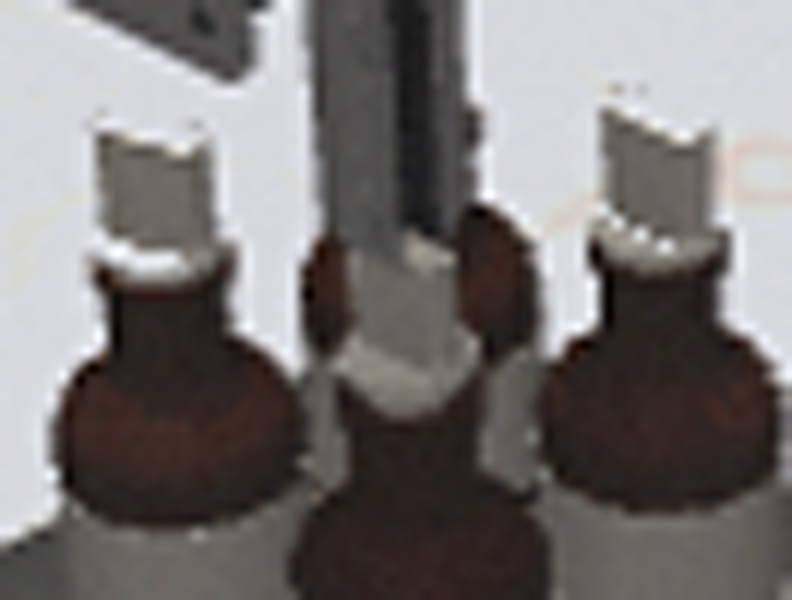

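The stopper has lifted 6 mm freely, so it is loose. But the crop shows the fingertips, at (380,240), only just holding the top of the grip. The earlier depth check agrees: the tips sit about 14 mm above the TCP. I'll set it back down and re-grip lower, watching the force.

Call:
move_arm --pt "-1 0 0 0.06 0 0 0" --pt "-1 0 0 0.12 0 0 0" --pt "-1 0 0 0.12 0 0 0" --pt "-0.4 0 0 0.12 0 0 0" --pt "-0.4 0 0 0.12 0 0 0"

```text
time_s: 17.35
ee_pos: [0.5209, 0.1, 0.1695]
eef_rot: [3.142, -0.0, 1.78]
force: [0.9, -1.1, 0.7]
grip_width: 0.0242
grip_force: 0.0
```

Call:
move_arm --pt "-0.4 0 0 0.04 0 0 0" --pt "-0.4 0 0 0.08 0 0 0" --pt "-0.4 0 0 0.08 0 0 0"

```text
time_s: 17.65
ee_pos: [0.5207, 0.0999, 0.1651]
eef_rot: [-3.141, -0.0, 1.78]
force: [0.2, -0.1, 0.8]
grip_width: 0.0283
grip_force: 0.0
```

Call:
move_arm --pt "-0.4 0 0 0.03 0 0 0" --pt "-0.4 0 0 0.06 0 0 0" --pt "-0.4 0 0 0.06 0 0 0"

```text
time_s: 17.95
ee_pos: [0.5208, 0.0999, 0.1622]
eef_rot: [-3.141, -0.0, 1.78]
force: [0.0, -0.4, 0.1]
grip_width: 0.0285
grip_force: 0.0
```

Run:
```python
from h import *
o=ctrl.get_obs(); print(o['ee_pos'],o['force'])
im,d=ctrl.camera('side'); P=cloud('side',d)
c=proj('side',[[.521,.1,.17]])[0].astype(int)
for r in range(c[1]-14,c[1]+10): print(r,' '.join('%3d/%3d'%(im[r,k].mean(),1000*P[r,k,2]) for k in range(c[0]-10,c[0]+12)))
cv2.imwrite('pics/h.png',cv2.resize(im[c[1]-25:c[1]+25,c[0]-33:c[0]+33],(792,600),interpolation=cv2.INTER_CUBIC)[...,::-1])
```

```text
[0.52075393 0.09991977 0.16219941] [ 0.03161317 -0.43922795  0.06588428]
145 214/  2  68/228  79/231  78/234  80/237  80/237  74/236  71/232  74/146 105/149 101/149  36/209  30/212  29/213  37/218  69/219  73/214 109/212 229/  2 220/ -1 217/  1 219/  3
146 218/  0 103/226  76/229  78/229  82/230  80/233  78/229  73/227  38/144  38/144  48/145  34/210  31/208  33/211  33/213  56/212  74/211 109/212 228/  0 222/  0 220/  0 219/  0
147 214/  0 104/223  73/222  78/226  83/229  82/231  77/228  72/225  37/141  29/141  34/141  29/206  29/206  31/206  32/209  55/210  71/208  88/205 177/  2 222/  2 220/ -1 218/  2
148 214/  1 137/217  74/220  81/222  82/223  82/228  75/227  75/224  32/133  30/135  32/136  32/200  32/202  30/201  35/206  57/206  76/205  97/203 197/  1 222/  0 219/  3 218/  2
149 214/ -1 142/215  74/219  79/220  77/221  80/223  77/219  76/220  47/126  33/130  32/131  33/195  31/199  32/200  34/203  54/200  75/202  97/198 199/  0 222/  2 218/  6 217/  2
150 216/ -3 138/ -1  76/216  81/214  82/217  88/219  76/218  74/217  46/126  30/125  32/126  30/129  30/193  31/196  35/198  55
[... 2592 characters left out ...]
  74/ 36  85/ 67  92/ 69 100/150 139/149 135/150 130/150 109/151 101/152  96/153  97/156 105/159  91/158 112/153 130/149  60/ 74  96/ 72  91/ 69  85/ 66  78/ 64
166  37/100  52/ 91  78/ 29  87/ 62  85/ 65  61/144 139/149 134/150 133/149 135/149 135/149 109/152 106/152 111/153 105/153 110/150 108/147  62/141  94/ 66  90/ 68  86/ 64  76/ 61
167  38/100  42/ 94  78/ 25  92/ 56  85/ 59  46/145 107/147 129/152 136/152 132/148 138/150 136/148 134/150 117/149 116/148  96/151  50/144  62/142  98/ 61  91/ 62  86/ 58  60/ 58
168  37/ 99  36/ 91  53/ 18  90/ 51  85/ 57  38/141  66/145 105/148 115/148 116/147 123/150 122/151 120/152 106/146  99/146  52/144  33/145  60/138  98/ 57  91/ 58  86/ 55  59/ 51
```

View pics/h.png

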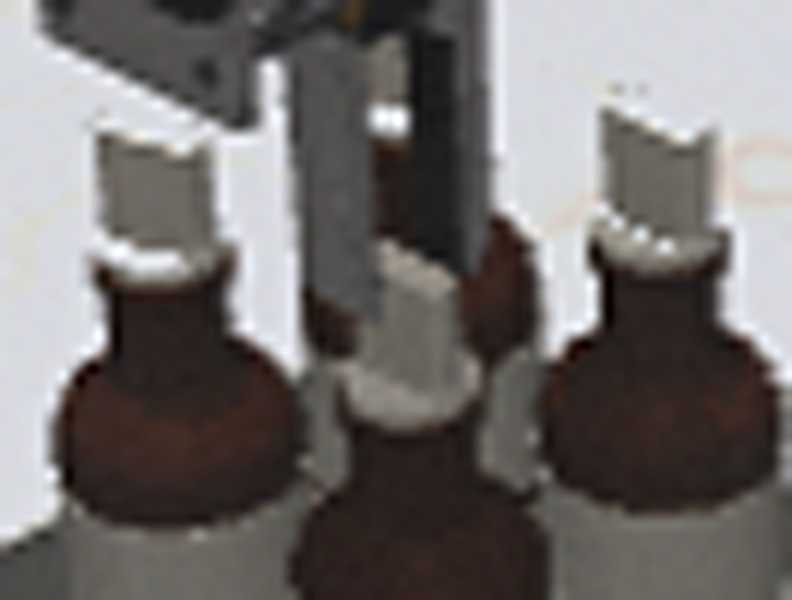

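The picture shows the fingers straddling the grip, with tips at about z 0.178 while the TCP is at 0.162, so there's room to go another 10 mm lower. I'll do that, close, then rock it again with a proper hold.

Call:
move_arm --pt "-0.4 0 0 0.05 0 0 0" --pt "-0.4 0 0 0.1 0 0 0" --pt "-0.4 0 0 0.15 0 0 0" --pt "-0.4 0 0 0.2 0 0 0" --pt "-1 0 0 0.2 0 0 0" --pt "-1 0 0 0.2 0 0 0" --pt "-1 0 0 0.2 0 0 0" --pt "-1 0 0 0.2 0 0 0" --grip_force 8

```text
time_s: 18.8
ee_pos: [0.5209, 0.0999, 0.1525]
eef_rot: [3.141, 0.0, 1.78]
force: [-0.1, -0.0, -0.4]
grip_width: 0.0115
grip_force: 8.0
```

Call:
move_arm --pt "-1 0.02 0 0 0 0 0" --pt "-1 0.04 0 0 0 0 0" --pt "-1 0.04 0 0 0 0 0"

```text
time_s: 19.1
ee_pos: [0.5204, 0.102, 0.1525]
eef_rot: [3.142, -0.0, 1.78]
force: [-0.4, -0.1, -0.5]
grip_width: 0.012
grip_force: 8.0
```

Call:
move_arm --pt "-1 0.02 0 0 0 0 0" --pt "-1 0.02 0 0 0 0 0"

```text
time_s: 19.3
ee_pos: [0.5202, 0.1029, 0.1525]
eef_rot: [3.142, 0.0, 1.78]
force: [-0.7, 0.1, -0.3]
grip_width: 0.0118
grip_force: 8.0
```

Call:
move_arm --pt "-1 -0.03 0 0 0 0 0" --pt "-1 -0.06 0 0 0 0 0" --pt "-1 -0.08 0 0 0 0 0" --pt "-1 -0.08 0 0 0 0 0"

```text
time_s: 19.7
ee_pos: [0.5211, 0.0988, 0.1525]
eef_rot: [3.142, 0.0, 1.78]
force: [0.9, 0.6, 0.8]
grip_width: 0.0116
grip_force: 8.0
```

Call:
move_arm --pt "-1 -0.02 0 0 0 0 0" --pt "-1 -0.04 0 0 0 0 0" --pt "-1 -0.04 0 0 0 0 0"

```text
time_s: 20.0
ee_pos: [0.5215, 0.0972, 0.1526]
eef_rot: [3.141, -0.0, 1.78]
force: [-1.6, 2.2, 2.1]
grip_width: 0.0118
grip_force: 8.0
```

It moves freely over about 5 mm and then stops, at 2–3 N. Now I'll centre it, lift it and carry it over.

Call:
move_arm --pt "-1 0.05 0 0 0 0 0" --pt "-1 0.05 0 -0.3 0 0 0" --pt "-1 0.05 0 -0.8 0 0 0" --pt "-1 0.05 0 -1.5 0 0 0" --pt "-1 0.05 0 -2 0 0 0" --pt "-1 0.05 0 -2 0 0 0" --grip_force 12

```text
time_s: 20.6
ee_pos: [0.522, 0.0996, 0.2557]
eef_rot: [3.136, 0.001, 1.78]
force: [0.3, 0.1, -0.6]
grip_width: 0.0117
grip_force: 12.0
```

```bash
python3 -c "
from h import *
go([.5352,-.1305,.13],12)"
```

```text
shift [-4.554 -0.71   2.514] rot [ 0.005  0.001 -0.   ] t 20.6 [ 0.12  0.21  1.48 -0.    1.44 -0.09] F [ 0.31  0.07 -0.64] 0.011733448602915227
```

Call:
move_arm --pt "-1 -0.8 -0.12 0 0 0 0" --pt "-1 -1.6 -0.25 0 0 0 0" --pt "-1 -2.4 -0.38 0 0 0 0" --pt "-1 -3.2 -0.5 0 0 0 0" --pt "-1 -4.0 -0.63 0.4 0 0 0" --pt "-1 -4.55 -0.7 1.0 0 0 0" --pt "-1 -4.55 -0.7 1.8 0 0 0" --pt "-1 -4.55 -0.7 2.4 0 0 0" --pt "-1 -4.55 -0.7 2.4 0 0 0" --pt "-1 -4.55 -0.7 2.4 0 0 0"

```text
time_s: 21.6
ee_pos: [0.5339, -0.1303, 0.1327]
eef_rot: [-3.141, -0.0, 1.78]
force: [-0.4, -1.0, 0.3]
grip_width: 0.0122
grip_force: 12.0
```

Run:
```python
from h import *
go([.5352,-.1305,.06],12)
im,d=ctrl.camera('side'); P=cloud('side',d); o=ctrl.get_obs(); e=o['ee_pos']
c=proj('side',[[.535,-.13,.09]])[0].astype(int)
cv2.imwrite('pics/i.png',cv2.resize(im[c[1]-40:c[1]+40,c[0]-52:c[0]+52],(780,600),interpolation=cv2.INTER_CUBIC)[...,::-1])
m=(P[...,2]>.044)&(P[...,2]<.053)&(P[...,0]>.45)&(P[...,0]<.65)&(P[...,1]<-.05)&(P[...,1]>-.28); print(cv2.minAreaRect((P[m][:,:2]*1000).astype(np.float32)))
print(c-[52,40],proj('side',[[.5352,-.1305,.05]]),e)
```

```text
shift [-0.011  0.025  1.454] rot [-0.001 -0.    -0.   ] t 21.6 [-0.31  0.36  1.59 -0.    1.19 -0.52] F [-0.43 -0.97  0.32] 0.012163217159839012
((550.8873291015625, -166.87652587890625), (75.44178771972656, 150.93260192871094), 25.249637603759766)
[224 176] [[275.81370019 226.93457144]] [ 0.5344776  -0.13036754  0.13373501]
```

View pics/i.png

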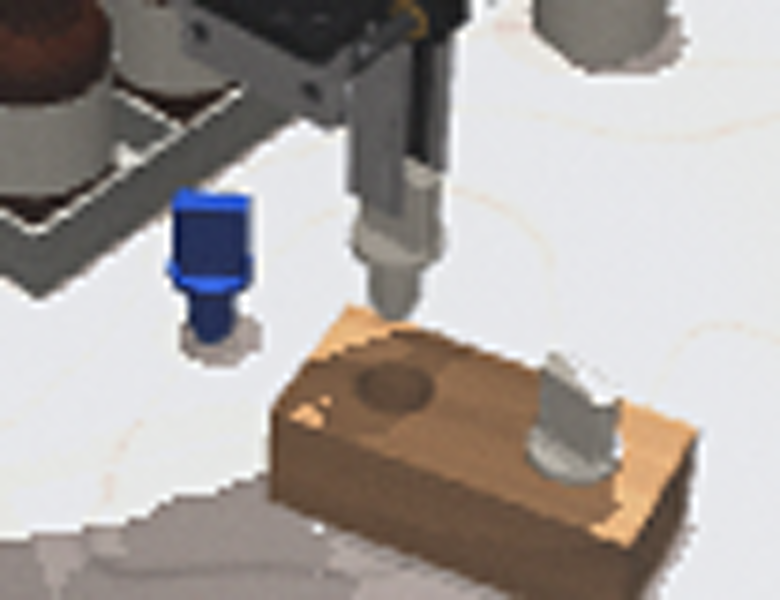

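The stopper hangs upright over the stand. The hole shows at (395,385) against a predicted (388,382), so it's good to lower.

Call:
move_arm --pt "-1 -0.01 0.04 0.4 0 0 0" --pt "-1 -0.01 0.04 0.8 0 0 0" --pt "-1 -0.01 0.04 1.1 0 0 0" --pt "-1 -0.01 0.04 1.3 0 0 0" --pt "-1 -0.01 0.04 1.42 0 0 0" --pt "-1 -0.01 0.04 1.46 0 0 0" --pt "-1 -0.01 0.04 1.46 0 0 0"

```text
time_s: 22.35
ee_pos: [0.5363, -0.1305, 0.06]
eef_rot: [3.141, 0.0, 1.78]
force: [-0.6, -0.0, -0.8]
grip_width: 0.0119
grip_force: 12.0
```

Call:
move_arm --pt "-1 0 0 0.02 0 0 0" --pt "-1 0 0 0.03 0 0 0" --pt "-0.5 0 0 0.03 0 0 0" --pt "-0.3 0 0 0.03 0 0 0" --pt "-0.3 0 0 0.03 0 0 0" --pt "-0.3 0 0 -0.3 0 0 0" --pt "-0.3 0 0 -0.9 0 0 0" --pt "-0.3 0 0 -1.6 0 0 0" --pt "-0.3 0 0 -1.6 0 0 0"

```text
time_s: 23.25
ee_pos: [0.5378, -0.131, 0.144]
eef_rot: [3.135, 0.003, 1.78]
force: [0.3, -0.2, -0.6]
grip_width: 0.0332
grip_force: 0.0
```

Run:
```python
from h import *
go([.568,-.200,.09],6)
for n in('top','side'):
    im,d=ctrl.camera(n); P=cloud(n,d)
    for c in([.536,-.1305],[.5668,-.1995]):
        q=P[(np.hypot(P[...,0]-c[0],P[...,1]-c[1])<.023)&(P[...,2]>.058)&(P[...,2]<.096)]
        if len(q)>5: f=fit(q,c,.05); print(n,len(q),f.x[:2].round(4),np.degrees(f.x[2]).round(1)%180,'z',np.percentile(q[:,2],[50,95]).round(4),f.x[3].round(4))
    if n=='side':
        c=proj('side',[[.54,-.15,.09]])[0].astype(int)
        cv2.imwrite('pics/j.png',cv2.resize(im[c[1]-40:c[1]+40,c[0]-52:c[0]+52],(780,600),interpolation=cv2.INTER_CUBIC)[...,::-1])
```

```text
shift [-1.472  0.298  1.086] rot [0.006 0.003 0.104] t 23.25 [-0.31  0.35  1.58  0.    1.21 -0.51] F [ 0.27 -0.23 -0.64] 0.033185622331603944
side 110 [ 0.5373 -0.1313] 10.4 z [0.0791 0.0914] 0.0005
side 121 [ 0.5668 -0.2015] 6.699999999999989 z [0.079 0.092] 0.0007
```

View pics/j.png

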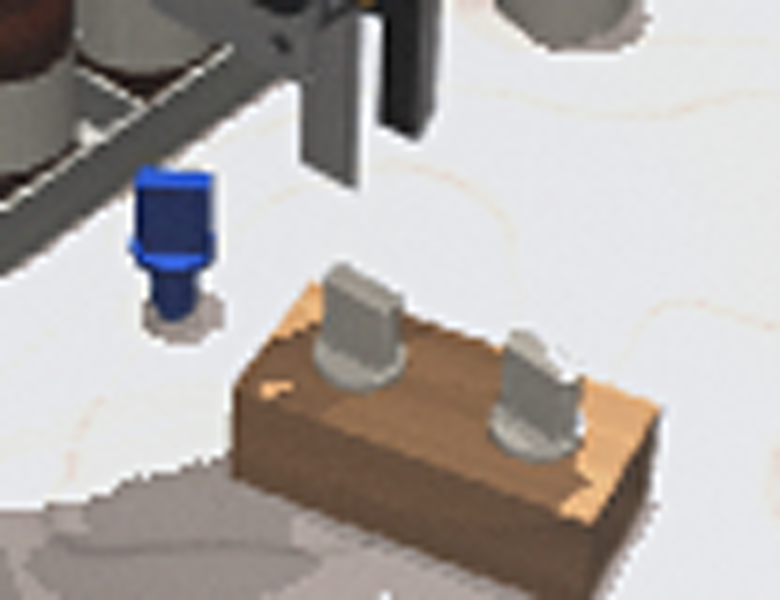

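The loose stopper (360,320) stands home in the hole, upright and released. Now the spare, at (540,395).

Call:
move_arm --pt "-0.3 -0.7 0.14 0 0 0 0.1" --pt "-0.3 -1.4 0.25 0 0 0 0.1" --pt "-0.3 -1.49 0.26 0 0 0 0.1" --pt "-0.3 -1.49 0.26 0 0 0 0.1" --pt "-0.3 -1.49 0.26 0 0 0 0.1"

```text
time_s: 23.85
ee_pos: [0.5636, -0.1997, 0.1386]
eef_rot: [-3.14, -0.001, 1.68]
force: [-0.2, -0.2, -0.0]
grip_width: 0.0329
grip_force: 0.0
```

Run:
```python
from h import *
go([.5663,-.2008,.0585],6.5)
```

```text
shift [-0.028  0.053  1.601] rot [-0.001 -0.001 -0.004] t 23.85 [-0.4   0.45  1.44  0.    1.25 -0.51] F [-0.18 -0.24 -0.05] 0.03286870746150107
```

Call:
move_arm --pt "-0.3 -0.02 0.04 0.5 0 0 0" --pt "-0.3 -0.02 0.04 1.0 0 0 0" --pt "-0.3 -0.02 0.04 1.4 0 0 0" --pt "-0.3 -0.02 0.04 1.6 0 0 0" --pt "-0.3 -0.02 0.04 1.6 0 0 0" --pt "-0.3 -0.02 0.04 1.6 0 0 0" --pt "-1 -0.02 0.04 1.6 0 0 0" --pt "-1 -0.02 0.04 1.6 0 0 0" --pt "-1 -0.02 0.04 1.6 0 0 0" --pt "-1 -0.02 0.04 1.6 0 0 0" --pt "-1 -0.02 0.04 1.6 0 0 0" --grip_force 12

```text
time_s: 24.95
ee_pos: [0.5665, -0.2015, 0.06]
eef_rot: [3.141, 0.0, 1.68]
force: [-1.6, 0.7, 5.1]
grip_width: 0.0121
grip_force: 12.0
```

Run:
```python
from h import *
go([.5663,-.2008,.0585],6.5)
o=ctrl.get_obs(); print(o['ee_pos'],o['grip_force'])
im,d=ctrl.camera('side'); P=cloud('side',d); c=[.5663,-.2008]
q=P[(np.hypot(P[...,0]-c[0],P[...,1]-c[1])<.023)&(P[...,2]>.052)&(P[...,2]<.058)]; print(len(q),q.mean(0))
```

```text
shift [ 0.014 -0.002  0.03 ] rot [ 0.001  0.    -0.004] t 24.95 [-0.4   0.55  1.5   0.    1.1  -0.51] F [-1.64  0.69  5.05] 0.012120006887190816
[ 0.56648742 -0.20148982  0.05999978] 12.001082450151443
57 [ 0.56005988 -0.20648512  0.05517633]
```

Call:
move_arm --pt "-1 0 0 -0.3 0 0 0" --pt "-1 0 0 -1 0 0 0" --pt "-1 0 0 -1.8 0 0 0" --pt "-1 0 0 -2.6 0 0 0" --pt "-1 0 0 -3.4 0 0 0" --pt "-1 0 0 -4 0 0 0" --pt "-1 0 0 -4 0 0 0" --pt "-1 0 0 -4 0 0 0"

```text
time_s: 25.8
ee_pos: [0.5661, -0.2014, 0.26]
eef_rot: [3.141, 0.0, 1.68]
force: [0.1, -0.9, -1.4]
grip_width: 0.012
grip_force: 12.0
```

Run:
```python
from h import *
go([.5215,.0994,.26],6.3)
```

```text
shift [ 6.077e+00 -2.330e-01 -3.000e-03] rot [ 0.001  0.    -0.001] t 25.8 [-0.4   0.38  1.27 -0.    1.5  -0.51] F [ 0.06 -0.88 -1.45] 0.011994891903115437
```

Call:
move_arm --pt "-1 0.8 -0.03 0 0 0 0" --pt "-1 1.6 -0.06 0 0 0 0" --pt "-1 2.4 -0.09 0 0 0 0" --pt "-1 3.2 -0.12 0 0 0 0" --pt "-1 4.0 -0.15 0 0 0 0" --pt "-1 4.8 -0.18 0 0 0 0" --pt "-1 5.5 -0.21 0 0 0 0" --pt "-1 6.08 -0.23 0 0 0 0" --pt "-1 6.08 -0.23 0 0 0 0" --pt "-1 6.08 -0.23 0 0 0 0" --pt "-1 6.08 -0.23 0 0 0 0"

```text
time_s: 26.9
ee_pos: [0.5217, 0.0987, 0.2588]
eef_rot: [-3.14, 0.0, 1.679]
force: [-0.1, -0.1, -1.4]
grip_width: 0.0119
grip_force: 12.0
```

Run:
```python
from h import *
go([.5215,.0994,.19],6.3)
im,d=ctrl.camera('side'); P=cloud('side',d); e=ctrl.get_obs()['ee_pos']
# stem/grip of held spare, neck rim ring
q=P[(np.hypot(P[...,0]-e[0],P[...,1]-e[1])<.03)&(P[...,2]>.214)&(P[...,2]<.244)]
f=least_squares(lambda p:np.hypot(q[:,0]-p[0],q[:,1]-p[1])-.012,e[:2],loss='soft_l1',f_scale=.001); print('stem',len(q),f.x.round(4))
for c,nm in (([.5215,.0994],'n'),):
    q=P[(np.hypot(P[...,0]-c[0],P[...,1]-c[1])<.03)&(P[...,2]>.115)&(P[...,2]<.14)]
    f=least_squares(lambda p:np.hypot(q[:,0]-p[0],q[:,1]-p[1])-.0195,c,loss='soft_l1',f_scale=.001); print('neck',len(q),f.x.round(4))
```

```text
shift [ 0.015 -0.     1.377] rot [-0.001  0.    -0.002] t 26.9 [ 0.12  0.22  1.47 -0.    1.45  0.01] F [-0.14 -0.12 -1.44] 0.011893725409505227
stem 56 [0.5222 0.0988]
neck 85 [0.5233 0.0995]
```

The held stem is at (0.5222,0.0988) and the neck at (0.5233,0.0995), aligned to about 1 mm. Lowering until the taper enters.

Call:
move_arm --pt "-1 0.014 0.01 0.4 0 0 0" --pt "-1 0.014 0.01 0.8 0 0 0" --pt "-1 0.014 0.01 1.2 0 0 0" --pt "-1 0.014 0.01 1.35 0 0 0" --pt "-1 0.014 0.01 1.45 0 0 0" --pt "-1 0.014 0.01 1.52 0 0 0" --pt "-1 0.014 0.01 1.52 0 0 0" --grip_force 8

```text
time_s: 27.65
ee_pos: [0.5223, 0.1002, 0.1837]
eef_rot: [3.141, 0.0, 1.68]
force: [-1.0, 0.2, -0.5]
grip_width: 0.0119
grip_force: 8.0
```

Call:
move_arm --pt "-1 0 0 0.02 0 0 0" --pt "-1 0 0 0.04 0 0 0" --pt "-1 0 0 0.06 0 0 0" --pt "-1 0 0 0.08 0 0 0"

```text
time_s: 28.05
ee_pos: [0.5223, 0.1003, 0.1799]
eef_rot: [3.141, 0.0, 1.68]
force: [-1.2, -0.9, 0.4]
grip_width: 0.012
grip_force: 8.0
```

Call:
move_arm --pt "-1 0 0 0.06 0 0 0" --pt "-1 0 0 0.12 0 0 0" --pt "-1 0 0 0.12 0 0 0"

```text
time_s: 28.35
ee_pos: [0.5219, 0.1003, 0.1727]
eef_rot: [-3.14, 0.0, 1.68]
force: [-1.0, -1.7, -0.8]
grip_width: 0.0117
grip_force: 8.0
```

Call:
move_arm --pt "-1 0 0 0.06 0 0 0" --pt "-1 0 0 0.12 0 0 0" --pt "-1 0 0 0.18 0 0 0" --pt "-1 0 0 0.18 0 0 0"

```text
time_s: 28.75
ee_pos: [0.522, 0.1003, 0.1638]
eef_rot: [-3.141, 0.0, 1.68]
force: [-1.3, -1.1, -1.4]
grip_width: 0.0122
grip_force: 8.0
```

Call:
move_arm --pt "-1 0 0 0.05 0 0 0" --pt "-1 0 0 0.1 0 0 0" --pt "-1 0 0 0.16 0 0 0" --pt "-1 0 0 0.19 0 0 0" --pt "-1 0 0 0.19 0 0 0"

```text
time_s: 29.25
ee_pos: [0.522, 0.1002, 0.1545]
eef_rot: [-3.141, 0.0, 1.68]
force: [-3.0, -1.7, -1.6]
grip_width: 0.0119
grip_force: 8.0
```

Call:
move_arm --pt "-0.7 0 0 0 0 0 0" --pt "-0.4 0 0 0 0 0 0" --pt "-0.4 0 0 0 0 0 0" --pt "-0.4 0 0 -0.5 0 0 0" --pt "-0.4 0 0 -1.3 0 0 0" --pt "-0.4 0 0 -2.2 0 0 0" --pt "-0.4 0 0 -2.2 0 0 0" --pt "-0.4 0 0 -2.2 0 0 0"

```text
time_s: 30.05
ee_pos: [0.5224, 0.1004, 0.2654]
eef_rot: [3.14, -0.0, 1.68]
force: [-0.6, -1.0, -0.9]
grip_width: 0.0281
grip_force: 0.0
```

Run:
```python
from h import *
print(ctrl.get_obs()['time_s'])
C=[[.5969,.2106],[.5216,.0994],[.6148,.1173],[.5036,.1927],[.536,-.1305]]
im,d=ctrl.camera('side'); P=cloud('side',d)
for k,c in enumerate(C):
    z0=.144 if k<4 else .05
    q=P[(np.hypot(P[...,0]-c[0],P[...,1]-c[1])<.023)&(P[...,2]>z0+.008)&(P[...,2]<z0+.047)]
    if len(q)<6: print(k,len(q)); continue
    f=fit(q,c,z0); print(k,len(q),f.x[:2].round(4),np.degrees(f.x[2]).round(1)%180,'dz',f.x[3].round(4),'top',np.percentile(q[:,2],95).round(4))
c=proj('side',[[.55,.06,.13]])[0].astype(int); print(c)
cv2.imwrite('pics/k.png',cv2.resize(im[c[1]-56:c[1]+64,c[0]-70:c[0]+90],(800,600),interpolation=cv2.INTER_CUBIC)[...,::-1])
```

```text
30.05
0 94 [0.5964 0.2101] 22.5 dz 0.0006 top 0.1858
1 94 [0.5222 0.0988] 8.099999999999994 dz 0.0005 top 0.1857
2 92 [0.6152 0.1175] 13.099999999999994 dz 0.0002 top 0.1852
3 98 [0.5034 0.1925] 25.5 dz 0.0004 top 0.1856
4 114 [ 0.5371 -0.1312] 12.1 dz 0.0004 top 0.0919
[241 172]
```

View pics/k.png

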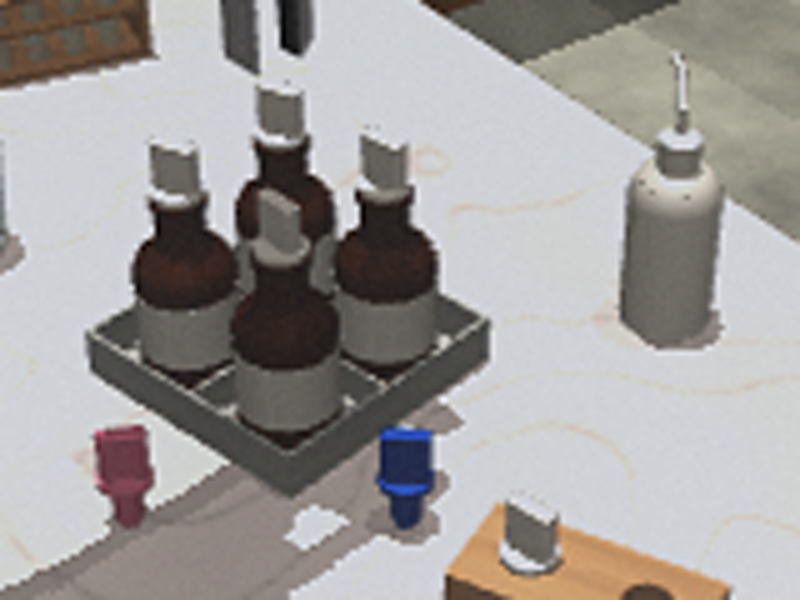

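The spare (280,225) sits at the same height as its three neighbours. The loose stopper stands in the stand at (530,535), and nothing else has moved. Handing in.

```bash
python3 -c "
from station import ctrl
print(ctrl.hand_in())"
```

```text
the job is handed in; nothing more can be done
None
```

The job is handed in: the loose stopper stands in the stand's other hole, the spare is fully home in the open neck, and the other three stoppers look unmoved; I rocked those three with only a marginal grip, but the fourth slid about 5 mm freely and lifted straight out, and the hand-in call returned no verdict.

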